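# Check a lemon's firmness with a hand-held gauge

### The job

Lay the lemon lengthwise in the two white rests of the raised cradle with its blue dot facing up and let go of it. Then lift the firmness gauge out of its holder and, holding it upright, press its plunger gently down on the blue dot until the plunger is pushed about half way in (never to its stop). Finish while still holding the gauge like that, pressed on the dot; leave the other things on the worktop alone.

Things in the scene. Friction and masses are not known exactly. Their poses are not given: they have to be found in the camera images.
- lemon: Loose yellow lemon, 83 x 58 x 58 mm, about 0.13 kg, lying on the worktop with the blue dot on top. Origin at the centre of its underside; x along its length, z up through the dot. Its axis is 29 mm above the origin, and its underside is slightly flattened; take it across its 58 mm width (y). Yaw varies.
- lemon_dot (a point): Centre of the round blue dot (15 mm across) on the lemon's upper side, 58 mm above the lemon's origin along its z. The top is smooth and firm.
- cradle: Fixed cradle: grey round foot (84 mm across, 10 mm high), steel column, and two white rests 28 mm apart along its x, each a flat floor 36 mm wide (y), 53 mm above the worktop, with 45 degree lips at both ends up to 61 mm high, 54 mm over all. Origin at the centre of the foot's underside, z up. The lemon lies along the cradle's x, either way round.
- cradle_seat (a point): Where the lemon's origin (centre of its underside) comes to lie when it rests in the cradle: on the cradle's axis, on the floors of the rests, 53 mm above the worktop. Fingers on the lemon's widest part (29 mm above this) pass above and outside the lips.
- holder: Fixed dark steel holder: foot 80 x 84 x 8 mm, two posts, top plate 52 x 72 x 6 mm (x, y) with its upper face 100 mm above the worktop and a 23 mm hole in its centre, where the gauge hangs by its flange. Origin at the centre of the foot's underside. The gauge comes out straight up; lift it at least 75 mm.
- gauge: Loose firmness gauge, 0.14 kg, hanging upright in the holder. Origin on its axis under its flange, z up. Above: black flange 40 mm across, 5 mm thick, orange head 32 x 32 mm from 5 to 51 mm over the origin (grip at 28 mm, on its flat sides), 1 mm cap; dial on the -x side. Below: barrel 18 mm across down to -45 mm, then the plunger.
- gauge_tip (a point): The plunger's flat round tip (8 mm across), on the gauge's axis, 70 mm below the gauge's origin while the plunger is out; it rises with the plunger.
- plunger (a joint): How far the spring plunger is pushed into the gauge, m: 0 fully out, 0.012 at its stop. Spring: 0.4 N to start, then 0.4 N per mm (2.8 N at half way).
- mug: Bystander: blue and white mug, 82 x 114 x 91 mm, origin at the underside.
- tin: Bystander: food tin, 75 mm across, 110 mm high, origin at the centre of the underside.
- salt: Bystander: glass salt shaker, 44 mm across, 90 mm high, origin at the centre of the underside.
- mill: Bystander: dark wooden pepper mill, 58 mm across, 160 mm high, origin at the centre of the underside.
There are look-alikes about, which are no part of the job. Leave any turquoise look-alike of the gauge alone.

How it is judged:
On the way, in this order (a step that is already met when the one before it is completed fails the run):
1. the lemon lies in the cradle, dot up, and is let go (horizontal distance between lemon and cradle_seat below 0.015 m and z of lemon in the frame of cradle_seat between -0.012 and 0.012 m and angle between lemon's own z axis and vertical below 0.3 rad and angle between the x axis of lemon and the x axis of cradle, either way round below 0.3 rad and contact force between lemon and cradle above 0.3 N and contact force between lemon and the fingers below 0.1 N and z of lemon_dot in the frame of cradle_seat above 0.045 m), for 0.3 s.
2. the gauge is lifted out of the holder, its tip above the holder's plate, with the lemon still in the cradle (z of gauge_tip in the frame of holder above 0.105 m and contact force between gauge and the fingers above 0.5 N and horizontal distance between lemon and cradle_seat below 0.015 m and z of lemon in the frame of cradle_seat between -0.012 and 0.012 m and angle between lemon's own z axis and vertical below 0.3 rad and angle between the x axis of lemon and the x axis of cradle, either way round below 0.3 rad), for 0.1 s.
At the end, for the whole second after the job is handed in: Lemon at rest in the cradle, free of the fingers, within 15 mm of the seat, lengthwise and dot up within 17 degrees; gauge held in the fingers only, upright within 8 degrees, tip within 7.5 mm of the dot centre, plunger in by 3 to 9 mm of 12 (1 to 6 N on the lemon) (all of step 1 and horizontal distance between gauge_tip and lemon_dot below 0.0075 m and angle between gauge's own z axis and vertical below 0.14 rad and value of joint plunger between 0.003 and 0.009 m and contact force between gauge and lemon between 1 and 6 N and contact force between gauge and the fingers above 0.5 N and contact force between gauge and holder below 0.1 N and contact force between gauge and cradle below 0.1 N and height (world z) of gauge above 0.14 m and linear speed of each of gauge, lemon below 0.02 m/s); the arm keeps its last pose, push and grip.
It fails at once if the plunger was pushed to its stop (value of joint plunger above 0.0117 m).
It fails at once if a bystander was moved by more than 30 mm or knocked over (distance of any of mug, tin, salt, mill from where it was at the start of the episode above 0.03 m or angle between any of mug, tin, salt, mill's own z axis and vertical above 0.5 rad).
It also fails if it takes over 56 s, if anything falls off the work surface, if the arm or the gripper's body presses on something with over 40 N, if the wrist force passes 120 N, or if a joint passes its speed limit or range.

### The arm

A 7-joint arm with a two-finger parallel gripper is mounted at the origin on a cart in front of the work surface, level with it; the furniture and walls round the work are solid. World frame = base frame: x ahead of the robot, y to its left, z up, the work surface at z = 0. Lengths are in m, angles in rad, forces in N, time in s.
With the tool pointing down it reaches from about 0.425 to 0.925 m from the base axis. Payload 6.8 kg.
Tool frame: the origin (TCP) lies at the very end of the fingers, on their centre line; the grasp point (between the pads) lies 19 mm behind it (bot.grasp_offset is the distance from the TCP to the grasp point, in m); z points along the fingers, y is the direction in which the jaws open and shut (so a half turn about z gives the same grasp; the last joint's range is limited). The gripper opens to 85 mm and grips with 20 to 120 N. Pads are 22 mm wide; open, the fingers measure 114 mm over their backs; the gripper's body (76 mm by 85 mm) begins 54 mm behind the grasp point. The pads swing forward as they close: fully open they stand 13 mm farther back than shut.
Start: joints at [-1.278, 0.477, 0.022, 1.555, -0.011, 1.109, -0.083], TCP at [0.263, 0.622, 0.191] pointing down, gripper open.
Joint ranges: [-2.96, 2.96], [-0.34, 2.1], [-1.41, 1.46], [0.24, 2.44], [-1.37, 4.51], [0.17, 1.92], [-2.96, 2.96]. Speed limits (rad/s): [2.39, 2.39, 3.14, 3.14, 3.14, 3.14, 3.14].

### API

Orientations are given as a unit quaternion [w, x, y, z].
In Python, from station import monitor, cams, bot, finder gives the robot as it stands.
- The arm moves only by the tool jog_arm, never from a script. Its argument "plan" is a list of rows, each an object of numbers: "x", "y", "z": the shift along the tool's x, y, z as a fraction of full scale; "wx", "wy", "wz": the turn, a rotation vector about the tool's x, y, z as a fraction of full scale. A call has 1 to 12 rows; each row is the pose to reach, as a shift and turn from the pose measured when the call began, along the tool's axes at that moment, turning the shorter way round; what a row does not reach only later rows make up. Full scale, the value 1, is 20 cm for a shift and 180 degrees for a turn. A row lasts 1/12 s, in which the tool goes at most 41.7 mm and 7.16 degrees, less where a joint would pass 70% of its speed; a pose out of reach is approached as far as the arm can. A call with a number of a shift or a turn outside -1 to 1 is refused whole. A call with a gripper value outside its range is refused whole. "hand" is the opening, from -1 (shut) to 1 (fully open), set as the call begins (left out, the last holds). The fingers move at their own pace and stop on an object; "grip_force" is the grip in N (left out, the last holds). Time passes only in rows, so rows that repeat a pose let the fingers close. It gives the time, the measured TCP pose, the force and the opening at its end, in the units of the state.
- monitor.get_obs(): the state, without advancing time (a new reading comes with each control period).
- cams.read_camera(name): name is "scene" or "top" or "wrist"; returns the picture (400x640x3 uint8, red, green, blue); there is no depth.
- cams.get_calibration(name): a dict with "fx", "fy", "cx", "cy" (pixels), "extrinsics" (4x4, takes a point from world to camera coordinates). Camera axes: x right, y down, z forward; pixel columns grow to the right and rows downward; lengths in m; the calibration is good to about 2 mm. A picture is of the moment at which its call begins: read the wrist's pose just before it. get_calibration takes no time and is no camera call; for the wrist camera it gives the pose at the moment of the call.
- bot.hand_in(): hands the job in, once; it reports no verdict.
Trained networks look in the newest picture that a camera, given by its name, has taken for a name from the list of things; names that differ only in an ending like _2 or _b are one class to them, and where a whole thing is asked for, a point or a joint stands for the part that bears it (a point fixed in the world has none). Each returns a list of dicts, best first, with "confidence" (0 to 1); they miss things now and then, are a little off and sometimes report something else, mostly with a low value. They report only what shows in the picture. A call takes as long as a camera call. They do not tell look-alikes from the thing itself.
- finder.find_in(camera, target): "bbox" ([left, top, width, height] in pixels, round what is visible of it).
- finder.place_of(camera, target): "location" ([column, row] in pixels: a listed point, or the origin of a listed thing).
The state is a dict: "t": time; "q": joint angles; "joint_vel": joint speeds; "joint_torque": joint torques, N m; "eef_pos": TCP position; "tool_rot": TCP orientation; "contact_force": force on the tool from outside, world axes, zero at the start; "torque": the same for the moment, N m; "gripper_width": opening from 0.0 (shut) to 1.0 (fully open).
Only numpy, scipy, OpenCV 4.12 (cv2) and the standard library are available. Lean on these libraries where they do the work, as an engineer would, in place of code of your own. Each camera call takes 0.05 s, during which the arm holds its last target. There are 200 camera calls.

## Working session

There is one attempt and no reset: what is moved stays moved. The work goes in short steps, Python scripts to look and compute and a tool call to move; the robot and the scene stay as the last step left them, time stands still between calls to the robot, and variables do not carry over. Pictures are saved under pics/ and viewed, about 8 in all and at most 12, crops included, and the job is handed in when it is done.

Besides the shell and the picture viewer there is one more tool, called after ">>>" as name(argument=value, ...), one argument or row to a line, values as JSON. jog_arm: Moves the arm, as the interface text tells. Shift numbers are shares of 20 cm and turn numbers shares of 180 degrees, none past 1 either way. Its arguments: {"type":"object","properties":{"plan":{"type":"array","items":{"type":"object","properties":{"x":{"type":"number","minimum":-1,"maximum":1},"y":{"type":"number","minimum":-1,"maximum":1},"z":{"type":"number","minimum":-1,"maximum":1},"wx":{"type":"number","minimum":-1,"maximum":1},"wy":{"type":"number","minimum":-1,"maximum":1},"wz":{"type":"number","minimum":-1,"maximum":1}}}},"hand":{"type":"number"},"grip_force":{"type":"number"}},"required":["plan"]}

```bash
ls; mkdir -p pics; cat > h.py <<'E'
import numpy as np, cv2
from scipy.spatial.transform import Rotation as R
from station import monitor, cams, bot, finder
def ray(cal,uv):
    E=np.array(cal["extrinsics"]);d=np.array([(uv[0]-cal["cx"])/cal["fx"],(uv[1]-cal["cy"])/cal["fy"],1.])
    return -E[:3,:3].T@E[:3,3], E[:3,:3].T@d
def onz(cal,uv,z):
    o,d=ray(cal,uv); return o+d*(z-o[2])/d[2]
def proj(cal,p):
    E=np.array(cal["extrinsics"]);c=E[:3,:3]@np.array(p)+E[:3,3]
    return np.array([cal["fx"]*c[0]/c[2]+cal["cx"],cal["fy"]*c[1]/c[2]+cal["cy"]])
def rot(o): q=o["tool_rot"]; return R.from_quat([q[1],q[2],q[3],q[0]])
def save(n,im): cv2.imwrite(f"pics/{n}.png",im[...,::-1])
def move(tcp,yaw=None):
    """shift (fractions) and turn for a target TCP; yaw: world angle of tool y axis, tool straight down"""
    o=monitor.get_obs();r=rot(o);s=r.inv().apply(np.array(tcp)-o["eef_pos"])/.2
    out=dict(shift=s.round(4))
    if yaw is not None:
        best=None
        for y in (yaw,yaw+np.pi):
            yv=np.array([np.cos(y),np.sin(y),0]);zv=np.array([0,0,-1.]);M=np.c_[np.cross(yv,zv),yv,zv]
            t=(r.inv()*R.from_matrix(M)).as_rotvec()/np.pi
            print("turn option",t.round(4))
    print(out,"t",o["t"],"eef",np.round(o["eef_pos"],4),"q7",o["q"][6])
E
python3 - <<'E'
from h import *
np.set_printoptions(suppress=True,precision=4)
o=monitor.get_obs();print(o,bot.grasp_offset)
for c in("scene","top"):
    im=cams.read_camera(c);save(c+"0",im);cal=cams.get_calibration(c)
    print(c,ray(cal,(320,200)))
    for t,z in(("lemon",0),("lemon_dot",.058),("cradle",0),("cradle_seat",.053),("holder",0),("gauge",.1),("mug",0),("tin",0),("salt",0),("mill",0)):
        for d in finder.place_of(c,t)[:3]: print(t,d["confidence"],np.round(d["location"]),onz(cal,d["location"],z)[:2])
a=[cv2.imread(f"pics/{c}0.png") for c in("scene","top")]
cv2.imwrite("pics/both.png",cv2.resize(np.vstack(a),(480*1,600)))
E
```

```text
pics
{'t': 0.0, 'q': array([-1.2781,  0.4778,  0.0223,  1.5565, -0.0115,  1.1093, -0.0831]), 'joint_vel': array([ 0.0006, -0.0009,  0.0016,  0.001 , -0.0008, -0.0011,  0.0011]), 'joint_torque': array([ -0.0006, -59.6453,   1.6073, -28.1194,   0.0124,   0.0092,
        -0.    ]), 'eef_pos': array([0.2631, 0.6209, 0.1904]), 'tool_rot': array([-0.0001,  0.199 ,  0.98  , -0.0009]), 'contact_force': array([-0.6305, -0.6103, -0.0313]), 'torque': array([-0.0259,  0.0697,  0.0038]), 'gripper_width': 1.001493752958755} 0.0187
scene (array([0.7209, 0.6051, 1.0103]), array([-0.195 , -0.5104, -0.8376]))
lemon 0.86 [312. 204.] [ 0.5138 -0.0065]
lemon_dot 0.68 [307. 193.] [ 0.5234 -0.0126]
cradle 0.93 [312. 154.] [ 0.4429 -0.186 ]
cradle_seat 0.67 [309. 146.] [ 0.4526 -0.1762]
holder 0.98 [365. 255.] [0.4412 0.2061]
gauge 0.78 [352. 199.] [0.4273 0.0802]
gauge 0.54 [368. 241.] [0.4452 0.2119]
mug 0.71 [434. 315.] [0.3537 0.4224]
tin 0.83 [260. 189.] [ 0.6393 -0.1203]
salt 0.72 [312. 284.] [0.6049 0.2272]
mill 0.62 [259. 132.] [ 0.5703 -0.3462]
top (array([0.3323, 0.0285, 1.211 ]), array([ 0.1349,  0.0208, -0.9907]))
lemon 0.85 [339. 190.] [ 0.5253 -0.0021]
lemon_dot 0.94 [337. 192.] [0.5097 0.0071]
cradle 0.81 [408. 213.] [ 0.4524 -0.1942]
cradle_seat 0.93 [408. 211.] [ 0.4529 -0.1829]
holder 0.58 [265. 221.] [0.4409 0.2102]
gauge 0.58 [259. 214.] [0.4504 0.2121]
gauge 0.53 [314. 231.] [0.4033 0.068 ]
mug 0.74 [191. 250.] [0.3643 0.4205]
tin 0.81 [380. 145.] [ 0.652  -0.1233]
salt 0.63 [259. 162.] [0.6123 0.2272]
salt 0.34 [383. 150.] [ 0.6384 -0.131 ]
mill 0.79 [458. 171.] [ 0.5699 -0.3429]
```

View pics/scene0.png

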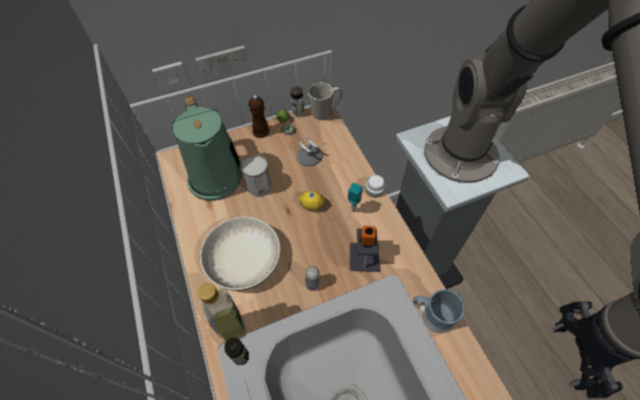

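```bash
python3 - <<'E'
import cv2
im=cv2.imread("pics/top0.png")[120:280,230:470]
cv2.imwrite("pics/topc.png",cv2.resize(im,None,fx=3.3,fy=3.3,interpolation=cv2.INTER_CUBIC))
E
```

```text
(no output)
```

View pics/topc.png

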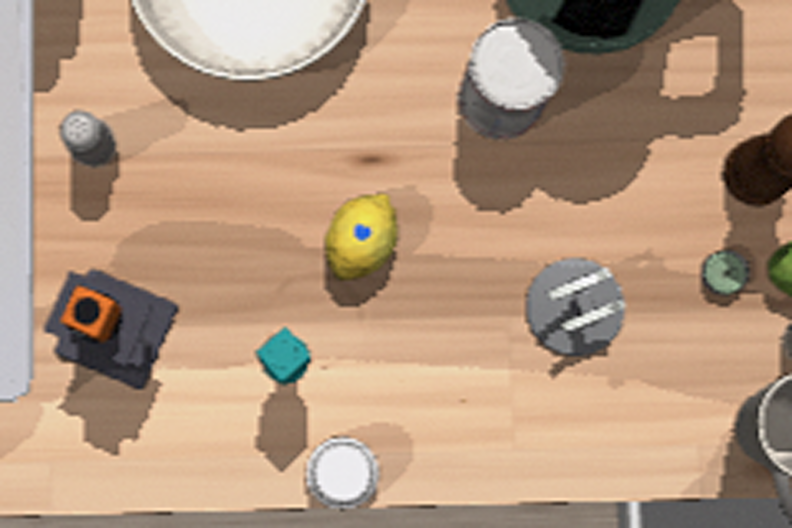

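The picture shows the orange-headed gauge in the dark holder at (368,240) in scene and (257,214) in top. The turquoise look-alike stands at (355,195) in scene and (316,228) in top. Only the orange one hangs in the holder, so that is the gauge, and the enlarged crop confirms it. The lemon is at (339,190) in top with its dot up, and the cradle is at (405,213) with its two white rests visible.

```bash
python3 - <<'E'
from h import *
np.set_printoptions(suppress=True,precision=4)
print("tool axes\n",rot(monitor.get_obs()).as_matrix())
cal=cams.get_calibration("top");im=cv2.imread("pics/top0.png");hsv=cv2.cvtColor(im,cv2.COLOR_BGR2HSV)
m=cv2.inRange(hsv,(20,120,90),(33,255,255));m[:, :310]=0;m[:,370:]=0;m[:170]=0;m[220:]=0
p=np.argwhere(m)[:,::-1];w=np.array([onz(cal,u,.029)[:2] for u in p])
c=w.mean(0);l,v=np.linalg.eigh(np.cov((w-c).T));print("lemon",c,np.degrees(np.arctan2(v[1,1],v[0,1])),np.sqrt(l)*4)
b=cv2.inRange(hsv,(105,150,80),(130,255,255));b[:,:325]=0;b[:,355:]=0;b[:180]=0;b[205:]=0
q=np.argwhere(b)[:,::-1].mean(0);print("dot",q,onz(cal,q,.058))
wh=cv2.inRange(hsv,(0,0,190),(180,40,255));wh[:,:385]=0;wh[:,425:]=0;wh[:195]=0;wh[235:]=0
p=np.argwhere(wh)[:,::-1].astype(np.float32);w=np.array([onz(cal,u,.061)[:2] for u in p]);print("rests",w.mean(0))
n,lab=cv2.connectedComponents(wh)
for i in range(1,n):
    p=np.argwhere(lab==i)[:,::-1]
    if len(p)<15: continue
    w=np.array([onz(cal,u,.061)[:2] for u in p]);c=w.mean(0);l,v=np.linalg.eigh(np.cov((w-c).T));print(len(p),c,np.degrees(np.arctan2(v[1,1],v[0,1])))
move((.47,0,.27),np.radians(63))
E
```

```text
tool axes
 [[-0.9207  0.3902  0.    ]
 [ 0.3902  0.9207  0.    ]
 [-0.      0.     -1.    ]]
lemon [ 0.5172 -0.0006] 148.39932474086933 [0.0578 0.078 ]
dot [339.5 190. ] [ 0.5152 -0.0009  0.058 ]
rests [ 0.4549 -0.1791]
46 [ 0.4674 -0.176 ] 110.65730300821191
38 [ 0.4399 -0.1821] 110.63140566437191
turn option [0.     0.     0.0224]
turn option [-0.      0.     -0.9776]
{'shift': array([-2.1639, -2.4581, -0.393 ])} t 1.1 eef [0.2633 0.6215 0.1914] q7 -0.08311747188929969
```

>>> jog_arm(
  plan=[
    {"z": -0.2},
    {"x": -0.3,"y": -0.35,"z": -0.4},
    {"x": -0.8,"y": -0.9,"z": -0.4},
    {"x": -0.8,"y": -0.9,"z": -0.4},
    {"x": -0.8,"y": -0.9,"z": -0.4},
    {"x": -0.8,"y": -0.9,"z": -0.4},
    {"x": -0.8,"y": -0.9,"z": -0.4},
    {"x": -0.8,"y": -0.9,"z": -0.4},
  ],
  hand=1,
)

```text
invalid input at $.plan[0]: expected keys x, y, z, wx, wy, wz
```

>>> jog_arm(
  plan=[
    {"x": -0.8,"y": -0.9},
    {"x": -0.8,"y": -0.9},
    {"x": -0.8,"y": -0.9},
    {"x": -0.8,"y": -0.9},
    {"x": -0.8,"y": -0.9},
    {"x": -0.8,"y": -0.9},
    {"x": -0.8,"y": -0.9},
  ],
)

```text
invalid input at $.plan[0]: expected keys x, y, z, wx, wy, wz
```

```bash
python3 - <<'E'
from h import *
move((.47,0,.27),np.radians(58))
E
```

```text
turn option [0.     0.     0.0502]
turn option [-0.      0.     -0.9498]
{'shift': array([-2.1639, -2.4581, -0.393 ])} t 1.1 eef [0.2633 0.6215 0.1914] q7 -0.08311747188929969
```

All six keys are needed.

>>> jog_arm(
  plan=[
    {"x": 0,"y": 0,"z": -0.2,"wx": 0,"wy": 0,"wz": 0},
    {"x": -0.3,"y": -0.35,"z": -0.4,"wx": 0,"wy": 0,"wz": 0},
    {"x": -0.8,"y": -0.9,"z": -0.4,"wx": 0,"wy": 0,"wz": 0},
    {"x": -0.8,"y": -0.9,"z": -0.4,"wx": 0,"wy": 0,"wz": 0},
    {"x": -0.8,"y": -0.9,"z": -0.4,"wx": 0,"wy": 0,"wz": 0},
    {"x": -0.8,"y": -0.9,"z": -0.4,"wx": 0,"wy": 0,"wz": 0},
    {"x": -0.8,"y": -0.9,"z": -0.4,"wx": 0,"wy": 0,"wz": 0},
    {"x": -0.8,"y": -0.9,"z": -0.4,"wx": 0,"wy": 0,"wz": 0},
  ],
  hand=1,
)

```text
t: 1.77
eef_pos: [0.3448, 0.3859, 0.2728]
tool_rot: [0.001, 0.204, 0.979, -0.0]
contact_force: [0.1, 0.1, -0.5]
gripper_width: 1.003
```

>>> jog_arm(
  plan=[
    {"x": -0.8,"y": -0.9,"z": 0,"wx": 0,"wy": 0,"wz": 0},
    {"x": -0.8,"y": -0.9,"z": 0,"wx": 0,"wy": 0,"wz": 0},
    {"x": -0.8,"y": -0.9,"z": 0,"wx": 0,"wy": 0,"wz": 0},
    {"x": -0.8,"y": -0.9,"z": 0,"wx": 0,"wy": 0,"wz": 0},
    {"x": -0.8,"y": -0.9,"z": 0,"wx": 0,"wy": 0,"wz": 0},
    {"x": -0.8,"y": -0.9,"z": 0,"wx": 0,"wy": 0,"wz": 0},
    {"x": -0.8,"y": -0.9,"z": 0,"wx": 0,"wy": 0,"wz": 0},
  ],
)

```text
t: 2.35
eef_pos: [0.4219, 0.149, 0.2738]
tool_rot: [0.002, 0.21, 0.978, -0.001]
contact_force: [1.4, -0.2, -0.2]
gripper_width: 1.0
```

```bash
python3 - <<'E'
from h import *
move((.47,0,.27),np.radians(58))
E
```

```text
turn option [-0.0001  0.0014  0.0433]
turn option [-2.200e-03 -2.000e-04 -9.567e-01]
{'shift': array([-0.5245, -0.5809,  0.0217])} t 2.35 eef [0.4219 0.149  0.2738] q7 0.6672828072224064
```

>>> jog_arm(
  plan=[
    {"x": -0.52,"y": -0.58,"z": 0.02,"wx": 0,"wy": 0,"wz": 0.043},
    {"x": -0.52,"y": -0.58,"z": 0.02,"wx": 0,"wy": 0,"wz": 0.043},
    {"x": -0.52,"y": -0.58,"z": 0.02,"wx": 0,"wy": 0,"wz": 0.043},
    {"x": -0.52,"y": -0.58,"z": 0.02,"wx": 0,"wy": 0,"wz": 0.043},
    {"x": -0.52,"y": -0.58,"z": 0.02,"wx": 0,"wy": 0,"wz": 0.043},
    {"x": -0.52,"y": -0.58,"z": 0.02,"wx": 0,"wy": 0,"wz": 0.043},
    {"x": -0.52,"y": -0.58,"z": 0.02,"wx": 0,"wy": 0,"wz": 0.043},
  ],
)

```text
t: 2.93
eef_pos: [0.4693, 0.0012, 0.2704]
tool_rot: [0.002, 0.275, 0.961, -0.001]
contact_force: [0.3, 0.9, -0.2]
gripper_width: 1.0
```

```bash
cat >> h.py <<'E'
def axis(m,cal,z):
    n,lab,st,_=cv2.connectedComponentsWithStats(m);i=1+np.argmax(st[1:,4])
    k=cv2.convexHull(np.argwhere(lab==i)[:,::-1].astype(np.int32))
    f=np.zeros_like(m);cv2.fillConvexPoly(f,k,255)
    w=np.array([onz(cal,u,z)[:2] for u in np.argwhere(f)[:,::-1]]);c=w.mean(0);l,v=np.linalg.eigh(np.cov((w-c).T))
    return c,np.degrees(np.arctan2(v[1,1],v[0,1])),np.sqrt(l)*4
def hsv(im): return cv2.cvtColor(im,cv2.COLOR_RGB2HSV)
E
python3 - <<'E'
from h import *
np.set_printoptions(suppress=True,precision=4)
cal=cams.get_calibration("wrist");im=cams.read_camera("wrist");save("w1",im)
print(ray(cal,(320,200)),monitor.get_obs()["eef_pos"])
for t,z in(("lemon",0),("lemon_dot",.058),("cradle_seat",.053)):
    for d in finder.place_of("wrist",t)[:2]: print(t,d["confidence"],np.round(d["location"]),onz(cal,d["location"],z)[:2])
print(axis(cv2.inRange(hsv(im),(20,120,80),(33,255,255)),cal,.029))
E
```

```text
(array([0.4036, 0.043 , 0.4524]), array([ 0.255 , -0.1597, -0.9537])) [0.4692 0.0019 0.2703]
lemon 0.66 [336. 186.] [0.5188 0.0008]
lemon_dot 0.83 [332. 196.] [ 0.5128 -0.0054]
cradle_seat 0.68 [204. 224.] [ 0.4535 -0.1831]
(array([ 0.5191, -0.0007]), np.float64(144.5880395577384), array([0.0553, 0.0779]))
```

View pics/w1.png

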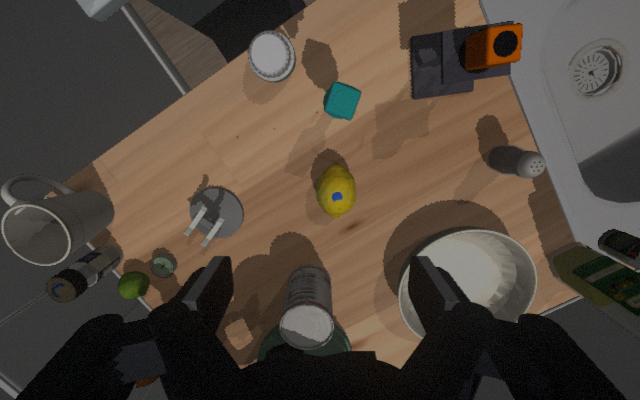

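```bash
python3 - <<'E'
from h import *
np.set_printoptions(suppress=True,precision=4)
cal=cams.get_calibration("wrist");im=cv2.imread("pics/w1.png")[...,::-1].copy();H=hsv(im)
b=cv2.inRange(H,(105,150,60),(130,255,255));b[:180]=0;b[215:]=0;b[:,:315]=0;b[:,360:]=0
q=np.argwhere(b)[:,::-1].mean(0);print("dot",q,onz(cal,q,.058))
wh=cv2.inRange(H,(0,0,170),(180,45,255));wh[:,:175]=0;wh[:,245:]=0;wh[:190]=0;wh[255:]=0
n,lab=cv2.connectedComponents(wh)
for i in range(1,n):
    p=np.argwhere(lab==i)[:,::-1]
    if len(p)<10: continue
    w=np.array([onz(cal,u,.057)[:2] for u in p]);c=w.mean(0);l,v=np.linalg.eigh(np.cov((w-c).T));s=(w-c)@v[:,1]
    print(len(p),p.mean(0),c,np.degrees(np.arctan2(v[1,1],v[0,1])),"len",np.ptp(s), "mid",c+v[:,1]*(s.max()+s.min())/2)
move((.517,-.001,.11),np.radians(57))
move((.517,-.001,.005),np.radians(57))
E
```

```text
dot [336.4909 195.9091] [ 0.5158 -0.0002  0.058 ]
turn option [0.     0.0014 0.0067]
turn option [-0.0022  0.0001 -0.9933]
{'shift': array([-0.2077,  0.1134,  0.8025])} t 3.1333 eef [0.4691 0.002  0.2703] q7 0.9047156826394657
turn option [0.     0.0014 0.0067]
turn option [-0.0022  0.0001 -0.9933]
{'shift': array([-0.2054,  0.1134,  1.3275])} t 3.1333 eef [0.4691 0.002  0.2703] q7 0.9047156826394657
```

>>> jog_arm(
  plan=[
    {"x": -0.207,"y": 0.113,"z": 0.3,"wx": 0,"wy": 0.0014,"wz": 0.007},
    {"x": -0.207,"y": 0.113,"z": 0.6,"wx": 0,"wy": 0.0014,"wz": 0.007},
    {"x": -0.207,"y": 0.113,"z": 0.8,"wx": 0,"wy": 0.0014,"wz": 0.007},
    {"x": -0.207,"y": 0.113,"z": 0.8,"wx": 0,"wy": 0.0014,"wz": 0.007},
    {"x": -0.207,"y": 0.113,"z": 0.8,"wx": 0,"wy": 0.0014,"wz": 0.007},
    {"x": -0.207,"y": 0.113,"z": 0.8,"wx": 0,"wy": 0.0014,"wz": 0.007},
    {"x": -0.207,"y": 0.113,"z": 0.8,"wx": 0,"wy": 0.0014,"wz": 0.007},
  ],
)

```text
t: 3.72
eef_pos: [0.5175, -0.0006, 0.1119]
tool_rot: [0.0, 0.284, 0.959, 0.0]
contact_force: [0.0, 0.1, 0.3]
gripper_width: 1.0
```

```bash
python3 - <<'E'
from h import *
np.set_printoptions(suppress=True,precision=4)
cal=cams.get_calibration("wrist");im=cams.read_camera("wrist");save("w2",im)
H=hsv(im)
print(axis(cv2.inRange(H,(20,120,60),(33,255,255)),cal,.029))
for d in finder.place_of("wrist","lemon_dot")[:2]: print(d["confidence"],np.round(d["location"]),onz(cal,d["location"],.058)[:2])
move((.517,-.001,.005),np.radians(57))
E
```

```text
(array([ 0.5167, -0.001 ]), np.float64(149.49237978516038), array([0.0582, 0.0798]))
0.65 [284. 327.] [ 0.6014 -0.0947]
turn option [ 0.0011  0.0009 -0.0002]
turn option [ 0.0014 -0.0017  0.9998]
{'shift': array([ 0.0067, -0.0077,  0.5403])} t 3.8167 eef [ 0.5185 -0.0006  0.1131] q7 1.0840847711365225
```

View pics/w2.png

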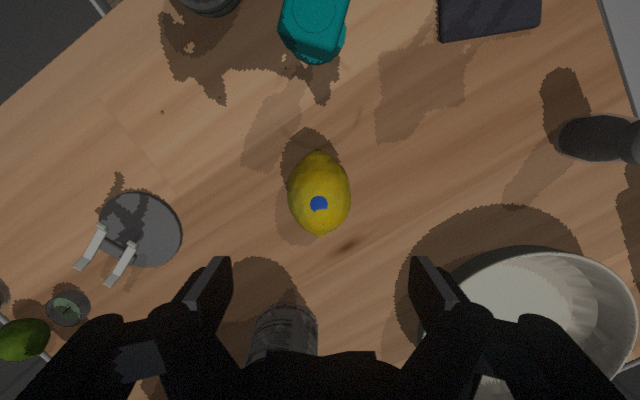

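```bash
python3 - <<'E'
from h import *
np.set_printoptions(suppress=True,precision=4)
cal=cams.get_calibration("wrist");im=cv2.imread("pics/w2.png")[...,::-1].copy();H=hsv(im)
print(H[235,100],H[250,90],H[262,122])
wh=cv2.inRange(H,(0,0,110),(180,60,255));wh[:,:65]=0;wh[:,145:]=0;wh[:215]=0;wh[295:]=0
n,lab=cv2.connectedComponents(wh)
for i in range(1,n):
    p=np.argwhere(lab==i)[:,::-1]
    if len(p)<60: continue
    w=np.array([onz(cal,u,.057)[:2] for u in p]);c=w.mean(0);l,v=np.linalg.eigh(np.cov((w-c).T));s=(w-c)@v[:,1]
    print(len(p),p.mean(0),c,np.degrees(np.arctan2(v[1,1],v[0,1])),"len",np.ptp(s), "mid",c+v[:,1]*(s.max()+s.min())/2)
E
```

```text
[ 18   9 146] [  6   9 146] [ 20  11 143]
457 [ 91.3326 246.9672] [ 0.4445 -0.1875] 109.2762949630948 len 0.05271171364194664 mid [ 0.445  -0.1889]
428 [120.8248 264.4673] [ 0.4708 -0.1783] 109.60374185225315 len 0.05256855941109263 mid [ 0.4712 -0.1793]
```

>>> jog_arm(
  plan=[
    {"x": 0.006,"y": -0.006,"z": 0.2,"wx": 0.001,"wy": 0.001,"wz": 0},
    {"x": 0.006,"y": -0.006,"z": 0.35,"wx": 0.001,"wy": 0.001,"wz": 0},
    {"x": 0.006,"y": -0.006,"z": 0.47,"wx": 0.001,"wy": 0.001,"wz": 0},
    {"x": 0.006,"y": -0.006,"z": 0.54,"wx": 0.001,"wy": 0.001,"wz": 0},
    {"x": 0.006,"y": -0.006,"z": 0.54,"wx": 0.001,"wy": 0.001,"wz": 0},
    {"x": 0.006,"y": -0.006,"z": 0.54,"wx": 0.001,"wy": 0.001,"wz": 0},
    {"x": 0.006,"y": -0.006,"z": 0.54,"wx": 0.001,"wy": 0.001,"wz": 0},
  ],
)

```text
t: 4.4
eef_pos: [0.5192, -0.0006, 0.0073]
tool_rot: [0.002, 0.284, 0.959, 0.001]
contact_force: [0.4, 0.0, -0.4]
gripper_width: 0.999
```

>>> jog_arm(
  plan=[
    {"x": 0,"y": 0,"z": 0,"wx": 0,"wy": 0,"wz": 0},
    {"x": 0,"y": 0,"z": 0,"wx": 0,"wy": 0,"wz": 0},
    {"x": 0,"y": 0,"z": 0,"wx": 0,"wy": 0,"wz": 0},
    {"x": 0,"y": 0,"z": 0,"wx": 0,"wy": 0,"wz": 0},
    {"x": 0,"y": 0,"z": 0,"wx": 0,"wy": 0,"wz": 0},
    {"x": 0,"y": 0,"z": 0,"wx": 0,"wy": 0,"wz": 0},
    {"x": 0,"y": 0,"z": 0,"wx": 0,"wy": 0,"wz": 0},
    {"x": 0,"y": 0,"z": 0,"wx": 0,"wy": 0,"wz": 0},
  ],
  hand=-1,
  grip_force=30,
)

```text
t: 5.07
eef_pos: [0.5206, -0.0012, 0.0093]
tool_rot: [0.003, 0.285, 0.959, 0.002]
contact_force: [-5.2, -2.0, 21.0]
gripper_width: 0.388
```

>>> jog_arm(
  plan=[
    {"x": 0,"y": 0,"z": -0.1,"wx": 0,"wy": 0,"wz": 0},
    {"x": 0,"y": 0,"z": -0.3,"wx": 0,"wy": 0,"wz": 0},
    {"x": 0,"y": 0,"z": -0.5,"wx": 0,"wy": 0,"wz": 0},
    {"x": 0,"y": 0,"z": -0.65,"wx": 0,"wy": 0,"wz": 0},
    {"x": 0,"y": 0,"z": -0.65,"wx": 0,"wy": 0,"wz": 0},
    {"x": 0,"y": 0,"z": -0.65,"wx": 0,"wy": 0,"wz": 0},
    {"x": 0,"y": 0,"z": -0.65,"wx": 0,"wy": 0,"wz": 0},
  ],
)

```text
t: 5.65
eef_pos: [0.5192, -0.0012, 0.1389]
tool_rot: [0.002, 0.285, 0.959, 0.002]
contact_force: [-0.2, -1.1, -0.7]
gripper_width: -0.0
```

```bash
python3 - <<'E'
from h import *
move((.457,-.1835,.14),np.radians(19.5+90))
cal=cams.get_calibration("wrist");im=cams.read_camera("wrist");save("w3",im)
E
```

```text
turn option [ 0.0009  0.0017 -0.2921]
turn option [ 0.0021 -0.0011  0.7079]
{'shift': array([-0.2367, -0.9334, -0.009 ])} t 5.65 eef [ 0.5192 -0.0012  0.1389] q7 1.066865887862299
```

View pics/w3.png

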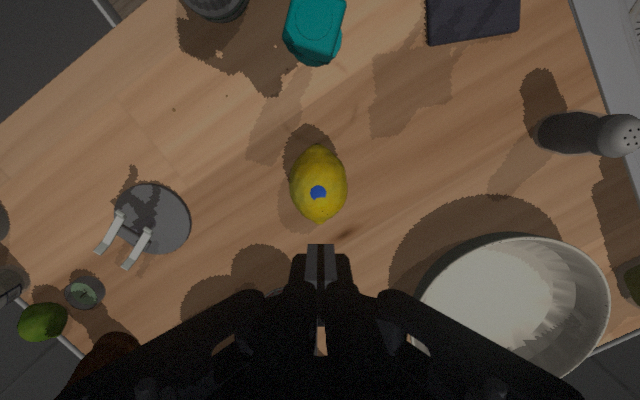

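The grasp failed: the fingers shut empty and the lemon still lies dot up at (318,190). I'll measure how it shifted to find the cause.

```bash
python3 - <<'E'
from h import *
np.set_printoptions(suppress=True,precision=4)
o=monitor.get_obs();cal=cams.get_calibration("wrist");im=cv2.imread("pics/w3.png")[...,::-1].copy();H=hsv(im)
print(axis(cv2.inRange(H,(20,120,60),(33,255,255))[:, :],cal,.029))
b=cv2.inRange(H,(105,150,60),(130,255,255));b[:180]=0;b[205:]=0;b[:,:300]=0;b[:,335:]=0
q=np.argwhere(b)[:,::-1].mean(0);print("dot",q,onz(cal,q,.058))
e=np.array(o["eef_pos"])
for dz in(-.05,0,.0187,.05):print(dz,proj(cal,e+[0,0,dz]))
print(o["contact_force"],ray(cal,(320,200)))
ct=cams.get_calibration("top");im=cams.read_camera("top");save("t3",im)
m=cv2.inRange(hsv(im),(20,120,90),(33,255,255));m[:,:310]=0;m[:,370:]=0;m[:170]=0;m[220:]=0
try: print(axis(m,ct,.029))
except Exception as x: print(x)
print(o["q"])
E
```

```text
(array([ 0.5159, -0.0011]), np.float64(149.11647676715143), array([0.0577, 0.0797]))
dot [317.2937 191.6853] [ 0.5153 -0.0011  0.058 ]
-0.05 [319.1214 205.5237]
0 [319.1177 229.8689]
0.0187 [319.1158 242.2978]
0.05 [319.1117 269.7311]
[-0.7203 -0.1757 -0.488 ] (array([0.4538, 0.041 , 0.3205]), array([ 0.2522, -0.1612, -0.9542]))
attempt to get argmax of an empty sequence
[-0.5314  0.3023  0.5011  2.0103 -0.1903  0.869   1.0669]
```

```bash
python3 - <<'E'
from h import *
o=monitor.get_obs();cal=cams.get_calibration("wrist");im=cv2.imread("pics/w3.png")
M=rot(o).as_matrix();e=np.array(o["eef_pos"])
s=5
c=cv2.resize(im[195:315,250:390],None,fx=s,fy=s,interpolation=cv2.INTER_CUBIC)
c=(255*(c/255.)**.5).astype(np.uint8)
for dx,col in((-.011,(0,0,255)),(0,(0,255,0)),(.011,(255,0,0))):
    for back in (0,.019,.04,.06):
        u=proj(cal,e+M@[dx,0,-back]);print(dx,back,u.round(1))
        cv2.circle(c,tuple(int(k) for k in (u-[250,195])*s),4,col,-1)
cv2.imwrite("pics/tip.png",c)
E
```

```text
-0.011 0 [319.1 245.3]
-0.011 0.019 [319.  259.2]
-0.011 0.04 [318.9 278.1]
-0.011 0.06 [318.7 301.1]
0 0 [319.1 229.9]
0 0.019 [319.  242.5]
0 0.04 [318.9 259.7]
0 0.06 [318.7 280.7]
0.011 0 [319.1 214. ]
0.011 0.019 [319.  225.1]
0.011 0.04 [318.8 240.5]
0.011 0.06 [318.6 259.3]
```

View pics/tip.png

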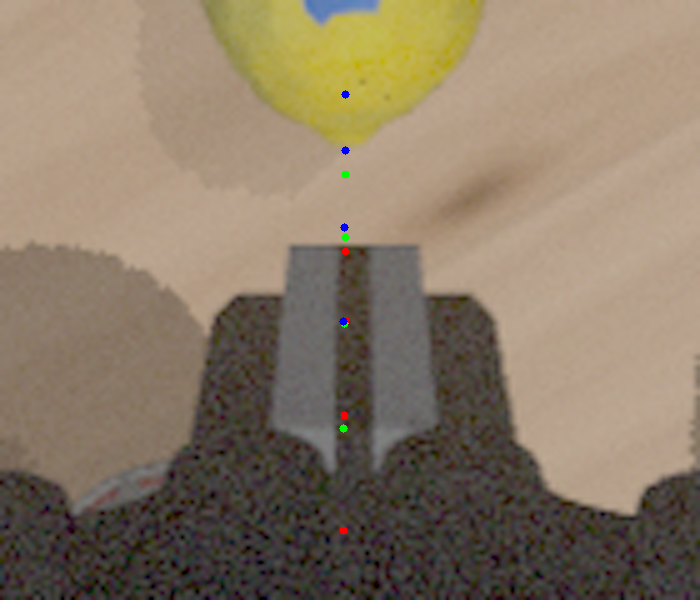

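```bash
python3 - <<'E'
from h import *
o=monitor.get_obs();M=rot(o).as_matrix();e=np.array(o["eef_pos"]);out=[]
for n in("scene","top"):
    cal=cams.get_calibration(n);im=cams.read_camera(n)[...,::-1]
    u0=proj(cal,e);a,b=(u0-[35,28]).astype(int);s=8
    c=cv2.resize(np.ascontiguousarray(im[b:b+75,a:a+70]),None,fx=s,fy=s,interpolation=cv2.INTER_CUBIC)
    c=(255*(c/255.)**.6).astype(np.uint8)
    for bk,col in((0,(0,255,0)),(.02,(0,255,255)),(.045,(0,0,255))):
        cv2.circle(c,tuple(int(k) for k in (proj(cal,e+M@[0,0,-bk])-[a,b])*s),4,col,-1)
    cv2.circle(c,tuple(int(k) for k in (proj(cal,e+M@[-.022,0,0])-[a,b])*s),4,(255,0,255),-1)
    out.append(c)
cv2.imwrite("pics/side.png",cv2.resize(np.hstack(out),(800,429)))
E
```

```text
(no output)
```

View pics/side.png

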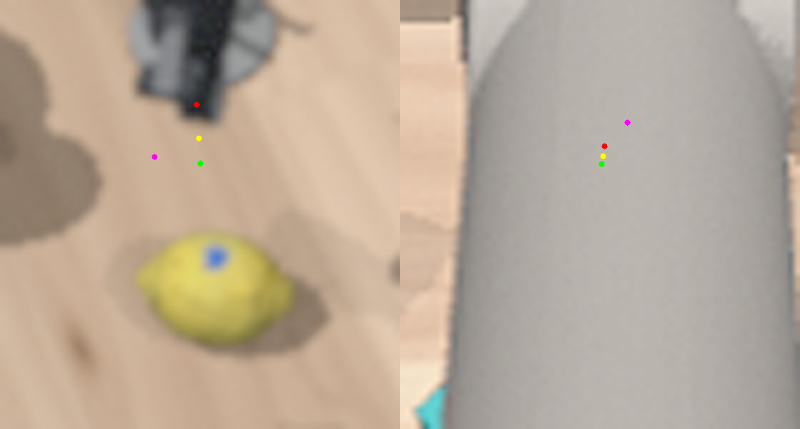

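```bash
python3 - <<'E'
from h import *
np.set_printoptions(suppress=True,precision=1)
o=monitor.get_obs();M=rot(o).as_matrix();e=np.array(o["eef_pos"])
cal=cams.get_calibration("scene");u0=proj(cal,e);ab=(u0-[35,28]).astype(int)
w=cams.get_calibration("wrist")
print("wrist fx",w["fx"])
for dx in(-.008,0,.008):
  for bk in(.03,.04):
    print(dx,bk,[((proj(cal,e+M@[dx+sx*.011,sy*.013,-bk])-ab)*5.714).round() for sx in(-1,1) for sy in(-1,1)],"wrist near",proj(w,e+M@[dx+.011,.013,-bk]).round(1))
print("M y",M[:,1])
E
```

```text
wrist fx 303.1336012298057
-0.008 0.03 [array([163.,  97.]), array([151., 141.]), array([210., 104.]), array([198., 148.])] wrist near [342.5 246. ]
-0.008 0.04 [array([162.,  84.]), array([150., 128.]), array([209.,  90.]), array([198., 135.])] wrist near [343.8 254.5]
0 0.03 [array([180.,  99.]), array([168., 144.]), array([227., 106.]), array([216., 150.])] wrist near [342.8 232.7]
0 0.04 [array([179.,  86.]), array([167., 130.]), array([226.,  93.]), array([215., 137.])] wrist near [344.2 240.5]
0.008 0.03 [array([197., 102.]), array([186., 146.]), array([244., 108.]), array([233., 153.])] wrist near [343.1 219. ]
0.008 0.04 [array([196.,  88.]), array([185., 133.]), array([243.,  95.]), array([232., 140.])] wrist near [344.6 226. ]
M y [0.5 0.8 0. ]
```

The views agree: the dots I drew at the reported TCP sit about 43 mm beyond the real fingertips. In the scene crop the finger ends lie between the 20 and 45 mm marks, and in the wrist crop they match 43 mm. The 21 N push on the lemon's top fits too. The lateral offset is about 0, so I'll grasp with the reported z about 43 mm lower.

```bash
python3 - <<'E'
from h import *
move((.516,-.001,-.02),np.radians(58))
E
```

```text
turn option [ 0.0009  0.0008 -0.0061]
turn option [ 0.0012 -0.0014  0.9939]
{'shift': array([ 0.0151, -0.0076,  0.7901])} t 5.85 eef [ 0.5188 -0.0016  0.138 ] q7 1.0667292095123209
```

>>> jog_arm(
  plan=[
    {"x": 0,"y": 0,"z": 0,"wx": 0,"wy": 0,"wz": 0},
    {"x": 0,"y": 0,"z": 0,"wx": 0,"wy": 0,"wz": 0},
    {"x": 0,"y": 0,"z": 0,"wx": 0,"wy": 0,"wz": 0},
    {"x": 0,"y": 0,"z": 0,"wx": 0,"wy": 0,"wz": 0},
    {"x": 0,"y": 0,"z": 0,"wx": 0,"wy": 0,"wz": 0},
    {"x": 0,"y": 0,"z": 0,"wx": 0,"wy": 0,"wz": 0},
    {"x": 0,"y": 0,"z": 0,"wx": 0,"wy": 0,"wz": 0},
    {"x": 0,"y": 0,"z": 0,"wx": 0,"wy": 0,"wz": 0},
    {"x": 0,"y": 0,"z": 0,"wx": 0,"wy": 0,"wz": 0},
    {"x": 0,"y": 0,"z": 0,"wx": 0,"wy": 0,"wz": 0},
  ],
  hand=1,
)

```text
t: 6.68
eef_pos: [0.5188, -0.0015, 0.1381]
tool_rot: [0.002, 0.285, 0.959, 0.001]
contact_force: [0.0, 1.3, -0.1]
gripper_width: 1.001
```

>>> jog_arm(
  plan=[
    {"x": 0.015,"y": -0.008,"z": 0.2,"wx": 0.001,"wy": 0.001,"wz": -0.006},
    {"x": 0.015,"y": -0.008,"z": 0.4,"wx": 0.001,"wy": 0.001,"wz": -0.006},
    {"x": 0.015,"y": -0.008,"z": 0.6,"wx": 0.001,"wy": 0.001,"wz": -0.006},
    {"x": 0.015,"y": -0.008,"z": 0.72,"wx": 0.001,"wy": 0.001,"wz": -0.006},
    {"x": 0.015,"y": -0.008,"z": 0.8,"wx": 0.001,"wy": 0.001,"wz": -0.006},
    {"x": 0.015,"y": -0.008,"z": 0.86,"wx": 0.001,"wy": 0.001,"wz": -0.006},
    {"x": 0.015,"y": -0.008,"z": 0.87,"wx": 0.001,"wy": 0.001,"wz": -0.006},
    {"x": 0.015,"y": -0.008,"z": 0.87,"wx": 0.001,"wy": 0.001,"wz": -0.006},
    {"x": 0.015,"y": -0.008,"z": 0.87,"wx": 0.001,"wy": 0.001,"wz": -0.006},
  ],
)

```text
t: 7.43
eef_pos: [0.517, -0.0011, -0.035]
tool_rot: [0.0, 0.276, 0.961, 0.0]
contact_force: [0.3, 0.8, 0.7]
gripper_width: 1.001
```

```bash
python3 - <<'E'
from h import *
o=monitor.get_obs();print(o["eef_pos"],o["contact_force"])
E
```

```text
[ 0.51698193 -0.00108104 -0.0350411 ] [0.28350919 0.76199455 0.71691877]
```

>>> jog_arm(
  plan=[
    {"x": 0,"y": 0,"z": 0,"wx": 0,"wy": 0,"wz": 0},
    {"x": 0,"y": 0,"z": 0,"wx": 0,"wy": 0,"wz": 0},
    {"x": 0,"y": 0,"z": 0,"wx": 0,"wy": 0,"wz": 0},
    {"x": 0,"y": 0,"z": 0,"wx": 0,"wy": 0,"wz": 0},
    {"x": 0,"y": 0,"z": 0,"wx": 0,"wy": 0,"wz": 0},
    {"x": 0,"y": 0,"z": 0,"wx": 0,"wy": 0,"wz": 0},
    {"x": 0,"y": 0,"z": 0,"wx": 0,"wy": 0,"wz": 0},
    {"x": 0,"y": 0,"z": 0,"wx": 0,"wy": 0,"wz": 0},
  ],
  hand=-1,
  grip_force=30,
)

```text
t: 8.1
eef_pos: [0.5179, -0.0011, -0.0336]
tool_rot: [0.001, 0.276, 0.961, 0.001]
contact_force: [-1.6, 0.1, 10.4]
gripper_width: 0.655
```

>>> jog_arm(
  plan=[
    {"x": 0,"y": 0,"z": -0.03,"wx": 0,"wy": 0,"wz": 0},
    {"x": 0,"y": 0,"z": -0.06,"wx": 0,"wy": 0,"wz": 0},
    {"x": 0,"y": 0,"z": -0.1,"wx": 0,"wy": 0,"wz": 0},
    {"x": 0,"y": 0,"z": -0.1,"wx": 0,"wy": 0,"wz": 0},
    {"x": 0,"y": 0,"z": -0.1,"wx": 0,"wy": 0,"wz": 0},
  ],
)

```text
t: 8.52
eef_pos: [0.5184, -0.0009, -0.0129]
tool_rot: [0.002, 0.276, 0.961, 0.001]
contact_force: [0.6, 0.4, -1.8]
gripper_width: 0.653
```

>>> jog_arm(
  plan=[
    {"x": 0,"y": 0,"z": -0.1,"wx": 0,"wy": 0,"wz": 0},
    {"x": 0,"y": 0,"z": -0.25,"wx": 0,"wy": 0,"wz": 0},
    {"x": 0,"y": 0,"z": -0.38,"wx": 0,"wy": 0,"wz": 0},
    {"x": 0,"y": 0,"z": -0.38,"wx": 0,"wy": 0,"wz": 0},
    {"x": 0,"y": 0,"z": -0.38,"wx": 0,"wy": 0,"wz": 0},
  ],
)

```text
t: 8.93
eef_pos: [0.5189, -0.0007, 0.064]
tool_rot: [0.003, 0.276, 0.961, 0.002]
contact_force: [-0.9, 0.2, -1.4]
gripper_width: 0.652
```

```bash
python3 - <<'E'
from h import *
np.set_printoptions(suppress=True,precision=4)
o=monitor.get_obs();lz=o["eef_pos"][2]+.0336   # lemon underside if no slip
cal=cams.get_calibration("wrist");im=cams.read_camera("wrist");save("w4",im);H=hsv(im)
print("lemon",axis(cv2.inRange(H,(20,120,50),(33,255,255)),cal,lz+.029))
n,lab,st,ce=cv2.connectedComponentsWithStats(cv2.inRange(H,(105,150,50),(130,255,255)))
for i in range(1,n):
    if st[i,4]>40: print("blue",st[i],ce[i],onz(cal,ce[i],lz+.058))
wh=cv2.inRange(H,(0,0,110),(180,60,255))
n,lab,st,ce=cv2.connectedComponentsWithStats(wh)
for i in range(1,n):
    p=np.argwhere(lab==i)[:,::-1]
    if not 60<len(p)<2000: continue
    w=np.array([onz(cal,u,.057)[:2] for u in p]);c=w.mean(0)
    if np.hypot(*(c-[.457,-.184]))>.05: continue
    l,v=np.linalg.eigh(np.cov((w-c).T));s=(w-c)@v[:,1]
    print(len(p),p.mean(0),c,np.degrees(np.arctan2(v[1,1],v[0,1])),"len",np.ptp(s), "mid",c+v[:,1]*(s.max()+s.min())/2)
move((.458,-.184,.062),np.radians(109.5))
E
```

```text
lemon (array([0.5185, 0.0002]), np.float64(149.21497568929644), array([0.0604, 0.0833]))
blue [301 309  40  32 901] [319.8158 324.1876] [0.517  0.0007 0.1556]
728 [ 38.0577 272.0962] [ 0.4437 -0.1873] 109.06409932468613 len 0.0536091239455844 mid [ 0.4441 -0.1884]
662 [ 75.1737 292.8006] [ 0.4697 -0.1777] 109.4715778834542 len 0.05346537825378539 mid [ 0.4701 -0.1787]
turn option [ 0.0007  0.0014 -0.286 ]
turn option [ 0.0016 -0.0008  0.714 ]
{'shift': array([-0.2319, -0.9358,  0.0015])} t 8.9833 eef [ 0.5178 -0.0007  0.0628] q7 1.1630255236444764
```

View pics/w4.png

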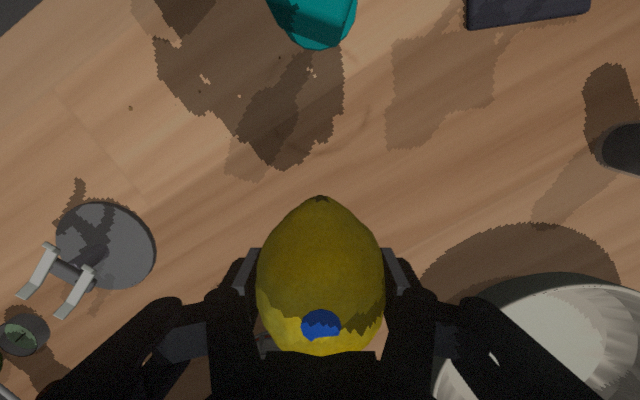

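>>> jog_arm(
  plan=[
    {"x": -0.03,"y": -0.12,"z": 0,"wx": 0,"wy": 0,"wz": -0.036},
    {"x": -0.06,"y": -0.24,"z": 0,"wx": 0,"wy": 0,"wz": -0.072},
    {"x": -0.09,"y": -0.36,"z": 0,"wx": 0,"wy": 0.001,"wz": -0.108},
    {"x": -0.12,"y": -0.48,"z": 0,"wx": 0,"wy": 0.001,"wz": -0.144},
    {"x": -0.15,"y": -0.6,"z": 0,"wx": 0,"wy": 0.001,"wz": -0.18},
    {"x": -0.18,"y": -0.72,"z": 0,"wx": 0,"wy": 0.001,"wz": -0.216},
    {"x": -0.21,"y": -0.84,"z": 0,"wx": 0,"wy": 0.001,"wz": -0.252},
    {"x": -0.23,"y": -0.935,"z": 0,"wx": 0,"wy": 0.001,"wz": -0.286},
    {"x": -0.23,"y": -0.935,"z": 0,"wx": 0,"wy": 0.001,"wz": -0.286},
    {"x": -0.23,"y": -0.935,"z": 0,"wx": 0,"wy": 0.001,"wz": -0.286},
    {"x": -0.23,"y": -0.935,"z": 0,"wx": 0,"wy": 0.001,"wz": -0.286},
  ],
)

```text
t: 9.9
eef_pos: [0.4571, -0.1828, 0.0612]
tool_rot: [-0.0, -0.169, 0.986, 0.001]
contact_force: [-0.3, -0.2, -1.4]
gripper_width: 0.655
```

```bash
python3 - <<'E'
from h import *
np.set_printoptions(suppress=True,precision=4)
o=monitor.get_obs();lz=o["eef_pos"][2]+.034
cal=cams.get_calibration("wrist");im=cams.read_camera("wrist");save("w5",im);H=hsv(im)
print("lemon",axis(cv2.inRange(H,(20,120,50),(33,255,255)),cal,lz+.029))
n,lab,st,ce=cv2.connectedComponentsWithStats(cv2.inRange(H,(105,150,50),(130,255,255)))
for i in range(1,n):
    if st[i,4]>40: print("blue",st[i],ce[i],onz(cal,ce[i],lz+.058))
im=cams.read_camera("top");d=finder.place_of("top","lemon_dot")[:2];ct=cams.get_calibration("top")
for x in d: print(x["confidence"],onz(ct,x["location"],lz+.058))
move((.457,-.1835,.0225),np.radians(109.4))
E
```

```text
lemon (array([ 0.4568, -0.1823]), np.float64(-159.21783133418887), array([0.0602, 0.0826]))
blue [301 309  40  32 889] [320.2171 324.3487] [ 0.4554 -0.1831  0.1532]
0.51 [ 0.4527 -0.1693  0.1532]
turn option [0.0007 0.0004 0.0009]
turn option [-0.0006  0.0011 -0.9991]
{'shift': array([ 0.0064, -0.0043,  0.1964])} t 10.05 eef [ 0.4579 -0.1824  0.0618] q7 2.3124450369751792
```

>>> jog_arm(
  plan=[
    {"x": 0.006,"y": -0.004,"z": 0.07,"wx": 0.001,"wy": 0,"wz": 0.001},
    {"x": 0.006,"y": -0.004,"z": 0.13,"wx": 0.001,"wy": 0,"wz": 0.001},
    {"x": 0.006,"y": -0.004,"z": 0.17,"wx": 0.001,"wy": 0,"wz": 0.001},
    {"x": 0.006,"y": -0.004,"z": 0.195,"wx": 0.001,"wy": 0,"wz": 0.001},
    {"x": 0.006,"y": -0.004,"z": 0.205,"wx": 0.001,"wy": 0,"wz": 0.001},
    {"x": 0.006,"y": -0.004,"z": 0.205,"wx": 0.001,"wy": 0,"wz": 0.001},
    {"x": 0.006,"y": -0.004,"z": 0.205,"wx": 0.001,"wy": 0,"wz": 0.001},
  ],
)

```text
t: 10.63
eef_pos: [0.4574, -0.1834, 0.0211]
tool_rot: [0.001, -0.168, 0.986, -0.0]
contact_force: [-0.7, 0.1, -0.8]
gripper_width: 0.654
```

Slight unloading so far, so I'll lower by 1 mm steps.

>>> jog_arm(
  plan=[
    {"x": 0,"y": 0,"z": 0.005,"wx": 0,"wy": 0,"wz": 0},
    {"x": 0,"y": 0,"z": 0.01,"wx": 0,"wy": 0,"wz": 0},
    {"x": 0,"y": 0,"z": 0.01,"wx": 0,"wy": 0,"wz": 0},
  ],
)

```text
t: 10.88
eef_pos: [0.4581, -0.1835, 0.0197]
tool_rot: [0.002, -0.168, 0.986, -0.001]
contact_force: [0.1, -0.2, 5.2]
gripper_width: 0.65
```

>>> jog_arm(
  plan=[
    {"x": 0,"y": 0,"z": 0,"wx": 0,"wy": 0,"wz": 0},
    {"x": 0,"y": 0,"z": 0,"wx": 0,"wy": 0,"wz": 0},
    {"x": 0,"y": 0,"z": 0,"wx": 0,"wy": 0,"wz": 0},
    {"x": 0,"y": 0,"z": 0,"wx": 0,"wy": 0,"wz": 0},
    {"x": 0,"y": 0,"z": 0,"wx": 0,"wy": 0,"wz": 0},
    {"x": 0,"y": 0,"z": 0,"wx": 0,"wy": 0,"wz": 0},
    {"x": 0,"y": 0,"z": 0,"wx": 0,"wy": 0,"wz": 0},
  ],
  hand=1,
)

```text
t: 11.47
eef_pos: [0.458, -0.1835, 0.0196]
tool_rot: [0.001, -0.168, 0.986, -0.001]
contact_force: [0.1, 0.4, 0.1]
gripper_width: 1.001
```

>>> jog_arm(
  plan=[
    {"x": 0,"y": 0,"z": -0.1,"wx": 0,"wy": 0,"wz": 0},
    {"x": 0,"y": 0,"z": -0.3,"wx": 0,"wy": 0,"wz": 0},
    {"x": 0,"y": 0,"z": -0.5,"wx": 0,"wy": 0,"wz": 0},
    {"x": 0,"y": 0,"z": -0.7,"wx": 0,"wy": 0,"wz": 0},
    {"x": 0,"y": 0,"z": -0.85,"wx": 0,"wy": 0,"wz": 0},
    {"x": 0,"y": 0,"z": -0.85,"wx": 0,"wy": 0,"wz": 0},
    {"x": 0,"y": 0,"z": -0.85,"wx": 0,"wy": 0,"wz": 0},
  ],
)

```text
t: 12.05
eef_pos: [0.4587, -0.1836, 0.1913]
tool_rot: [0.004, -0.168, 0.986, -0.001]
contact_force: [0.0, -0.7, -1.1]
gripper_width: 1.0
```

```bash
python3 - <<'E'
from h import *
np.set_printoptions(suppress=True,precision=4)
cal=cams.get_calibration("wrist");im=cams.read_camera("wrist");save("w6",im);H=hsv(im)
print("lemon",axis(cv2.inRange(H,(20,120,50),(33,255,255)),cal,.053+.029))
n,lab,st,ce=cv2.connectedComponentsWithStats(cv2.inRange(H,(105,150,50),(130,255,255)))
for i in range(1,n):
    if st[i,4]>30: print("blue",st[i],ce[i],onz(cal,ce[i],.111))
c=cv2.inRange(H,(5,180,80),(15,255,255));n,lab,st,ce=cv2.connectedComponentsWithStats(c)
for i in range(1,n):
    if st[i,4]>30: print("orange",st[i],ce[i],onz(cal,ce[i],.151))
# gauge yaw/pos in top picture
im=cams.read_camera("top");save("t6",im);ct=cams.get_calibration("top");c=cv2.inRange(hsv(im),(5,150,80),(17,255,255));c[:,:235]=0;c[:,285:]=0;c[:190]=0;c[240:]=0
p=np.argwhere(c)[:,::-1]
if len(p): print(len(p),p.mean(0),p.min(0),p.max(0),onz(ct,p.mean(0),.14))
for t,z in(("gauge",.1),("holder",0)):
    for d in finder.place_of("top",t)[:2]: print(t,d["confidence"],d["location"],onz(ct,d["location"],z))
move((.44,.0,.19),None)
E
```

```text
lemon (array([ 0.4572, -0.1822]), np.float64(-159.90178348943584), array([0.0576, 0.0797]))
blue [103  62  26  18  99] [112.9192  68.2828] [ 0.4152 -0.3742  0.111 ]
blue [316 186  15  13 142] [322.5282 192.0915] [ 0.4563 -0.1821  0.111 ]
135 [257.1111 214.5185] [249 207] [265 222] [0.4457 0.21   0.14  ]
gauge 0.78 [315.5, 230.9] [0.4033 0.0655 0.1   ]
gauge 0.58 [256.0, 214.2] [0.4509 0.2196 0.1   ]
holder 0.73 [267.6, 221.4] [0.4401 0.2039 0.    ]
{'shift': array([-0.2271,  0.8903, -0.01  ])} t 12.25 eef [ 0.4563 -0.183   0.188 ] q7 2.2326088111090123
```

View pics/w6.png

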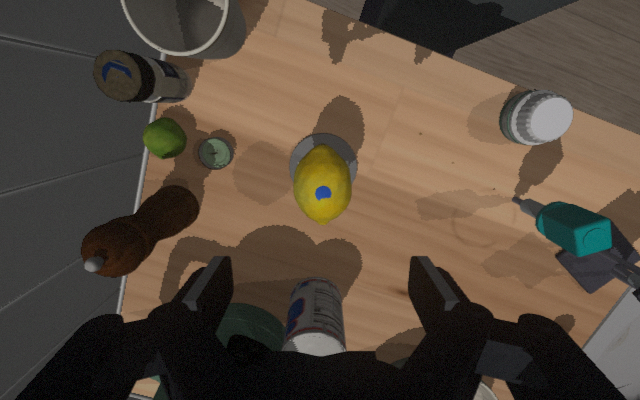

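The lemon lies in the cradle with its dot up at (322,192), that is (0.456,-0.182). Next is the gauge.

>>> jog_arm(
  plan=[
    {"x": -0.05,"y": 0.2,"z": -0.15,"wx": 0,"wy": 0,"wz": 0},
    {"x": -0.1,"y": 0.4,"z": -0.2,"wx": 0,"wy": 0,"wz": 0},
    {"x": -0.15,"y": 0.6,"z": -0.2,"wx": 0,"wy": 0,"wz": 0},
    {"x": -0.25,"y": 0.8,"z": -0.2,"wx": 0,"wy": 0,"wz": 0},
    {"x": -0.3,"y": 1,"z": -0.2,"wx": 0,"wy": 0,"wz": 0},
    {"x": -0.3,"y": 1,"z": -0.2,"wx": 0,"wy": 0,"wz": 0},
    {"x": -0.3,"y": 1,"z": -0.2,"wx": 0,"wy": 0,"wz": 0},
  ],
)

```text
t: 12.83
eef_pos: [0.4455, 0.0293, 0.2267]
tool_rot: [-0.001, -0.172, 0.985, 0.0]
contact_force: [-0.1, -0.4, 0.1]
gripper_width: 1.001
```

```bash
python3 - <<'E'
from h import *
move((.442,.205,.22),np.radians(71))
E
```

```text
turn option [ 0.     -0.0009  0.2156]
turn option [ 0.0011  0.     -0.7844]
{'shift': array([-0.2813,  0.8324,  0.0336])} t 12.8333 eef [0.4455 0.0293 0.2267] q7 1.7197167246248943
```

>>> jog_arm(
  plan=[
    {"x": -0.05,"y": 0.15,"z": 0,"wx": 0,"wy": 0,"wz": 0.035},
    {"x": -0.1,"y": 0.3,"z": 0,"wx": 0,"wy": 0,"wz": 0.07},
    {"x": -0.15,"y": 0.45,"z": 0,"wx": 0,"wy": 0,"wz": 0.105},
    {"x": -0.2,"y": 0.6,"z": 0,"wx": 0,"wy": 0,"wz": 0.14},
    {"x": -0.25,"y": 0.75,"z": 0.02,"wx": 0,"wy": 0,"wz": 0.175},
    {"x": -0.28,"y": 0.83,"z": 0.03,"wx": 0,"wy": -0.001,"wz": 0.215},
    {"x": -0.28,"y": 0.83,"z": 0.03,"wx": 0,"wy": -0.001,"wz": 0.215},
    {"x": -0.28,"y": 0.83,"z": 0.03,"wx": 0,"wy": -0.001,"wz": 0.215},
    {"x": -0.28,"y": 0.83,"z": 0.03,"wx": 0,"wy": -0.001,"wz": 0.215},
  ],
)

```text
t: 13.58
eef_pos: [0.4422, 0.2022, 0.22]
tool_rot: [-0.0, 0.164, 0.986, -0.001]
contact_force: [0.5, -0.5, -0.7]
gripper_width: 1.0
```

```bash
python3 - <<'E'
from h import *
np.set_printoptions(suppress=True,precision=4)
o=monitor.get_obs();cal=cams.get_calibration("wrist");im=cams.read_camera("wrist");save("w7",im);H=hsv(im)
c=cv2.inRange(H,(4,170,60),(17,255,255));n,lab,st,ce=cv2.connectedComponentsWithStats(c)
for i in range(1,n):
    if st[i,4]>200: print("orange",st[i],ce[i],onz(cal,ce[i],.14))
for t,z in(("gauge",.1),("holder",0)):
    for d in finder.place_of("wrist",t)[:2]: print(t,d["confidence"],d["location"],onz(cal,d["location"],z))
print(o["eef_pos"],o["tool_rot"])
E
```

```text
orange [312 178  39  41 845] [330.6651 197.9669] [0.448  0.2107 0.14  ]
gauge 0.91 [197.1, 192.5] [0.4095 0.0788 0.1   ]
gauge 0.67 [328.8, 185.8] [0.4468 0.2104 0.1   ]
holder 0.97 [325.3, 167.5] [0.4467 0.2081 0.    ]
[0.4422 0.2022 0.22  ] [-0.0003  0.1642  0.9864 -0.0009]
```

View pics/w7.png

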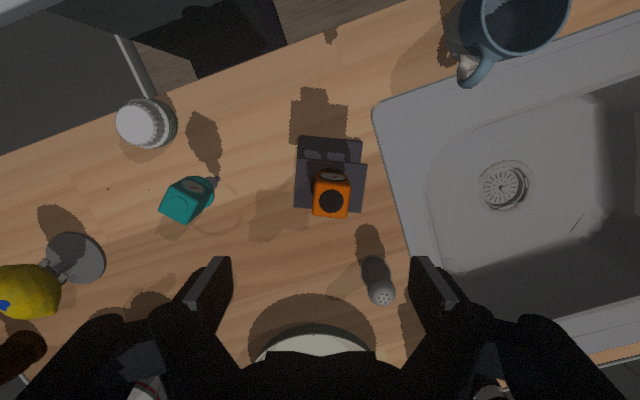

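The dial at (333,176) faces the camera side, so the tool's y axis lies across the gauge's flat y sides. The head is tilted a few degrees in the picture, so I'll refine the yaw and centre.

```bash
python3 - <<'E'
from h import *
np.set_printoptions(suppress=True,precision=4)
cal=cams.get_calibration("wrist");im=cv2.imread("pics/w7.png")[...,::-1].copy();H=hsv(im)
c=cv2.inRange(H,(4,170,60),(17,255,255));c[:170]=0;c[225:]=0;c[:,:305]=0;c[:,360:]=0
k=cv2.convexHull(np.argwhere(c)[:,::-1].astype(np.int32));f=np.zeros_like(c);cv2.fillConvexPoly(f,k,255)
hole=cv2.bitwise_and(f,cv2.inRange(H[...,2],0,60));hole[:188]=0
n,lab,st,ce=cv2.connectedComponentsWithStats(hole);i=1+np.argmax(st[1:,4]);print("cap",st[i],ce[i],onz(cal,ce[i],.152))
# bottom edge of top face: lowest orange pixel per column
cols=np.arange(316,346);y=[np.argwhere(c[:,x])[:,0].max() for x in cols]
pf=np.polyfit(cols,y,1);a,b=[onz(cal,(x,np.polyval(pf,x)),.151) for x in(316,346)];print("edge",pf[0],np.degrees(np.arctan2(*(b-a)[1::-1])),np.hypot(*(b-a)[:2]))
a,b=[onz(cal,u,.1) for u in((303,157),(367,163))];print("plate",np.degrees(np.arctan2(*(b-a)[1::-1])),np.hypot(*(b-a)[:2]))
E
```

```text
cap [319 190  24  23 424] [330.6274 200.6509] [0.4471 0.2112 0.152 ]
edge 0.09721913236930042 65.1406550494675 0.026746521070059336
plate 65.6638020560303 0.06468898007455556
```

```bash
python3 - <<'E'
from h import *
move((.447,.211,.13),np.radians(65.3))
move((.447,.211,.067),np.radians(65.3))
E
```

```text
turn option [-0.0001  0.0001  0.0317]
turn option [-2.000e-04 -2.000e-04 -9.683e-01]
{'shift': array([-0.0084,  0.0473,  0.453 ])} t 13.7333 eef [0.4423 0.2027 0.2206] q7 0.6800176512476515
turn option [-0.0001  0.0001  0.0317]
turn option [-2.000e-04 -2.000e-04 -9.683e-01]
{'shift': array([-0.0082,  0.0474,  0.768 ])} t 13.7333 eef [0.4423 0.2027 0.2206] q7 0.6800176512476515
```

>>> jog_arm(
  plan=[
    {"x": -0.008,"y": 0.047,"z": 0.1,"wx": 0,"wy": 0,"wz": 0.032},
    {"x": -0.008,"y": 0.047,"z": 0.25,"wx": 0,"wy": 0,"wz": 0.032},
    {"x": -0.008,"y": 0.047,"z": 0.35,"wx": 0,"wy": 0,"wz": 0.032},
    {"x": -0.008,"y": 0.047,"z": 0.4,"wx": 0,"wy": 0,"wz": 0.032},
    {"x": -0.008,"y": 0.047,"z": 0.4,"wx": 0,"wy": 0,"wz": 0.032},
    {"x": -0.008,"y": 0.047,"z": 0.4,"wx": 0,"wy": 0,"wz": 0.032},
  ],
)

```text
t: 14.23
eef_pos: [0.4473, 0.2105, 0.141]
tool_rot: [0.0, 0.215, 0.977, -0.0]
contact_force: [1.2, 0.3, 1.2]
gripper_width: 1.001
```

```bash
python3 - <<'E'
from h import *
np.set_printoptions(suppress=True,precision=4)
o=monitor.get_obs();cal=cams.get_calibration("wrist");im=cams.read_camera("wrist");save("w8",im);H=hsv(im)
c=cv2.inRange(H,(4,170,50),(17,255,255));n,lab,st,ce=cv2.connectedComponentsWithStats(c);i=1+np.argmax(st[1:,4]);print(st[i]);c[lab!=i]=0
k=cv2.convexHull(np.argwhere(c)[:,::-1].astype(np.int32));f=np.zeros_like(c);cv2.fillConvexPoly(f,k,255)
hole=cv2.bitwise_and(f,cv2.inRange(H[...,2],0,60));hole[:st[i,1]+st[i,3]//4]=0
n,lab,s2,ce=cv2.connectedComponentsWithStats(hole);j=1+np.argmax(s2[1:,4]);print("cap",s2[j],ce[j],onz(cal,ce[j],.152))
move((.447,.211,.067),np.radians(65.3))
E
```

```text
[ 294  193   52   65 1837]
cap [303 220  34  32 831] [319.3093 235.5872] [0.4466 0.2109 0.152 ]
turn option [ 0.0003  0.0005 -0.0004]
turn option [ 0.0007 -0.0004  0.9996]
{'shift': array([ 0.0043, -0.0017,  0.3735])} t 14.2833 eef [0.4478 0.2109 0.1417] q7 0.570532674650907
```

Centre confirmed at (0.4466,0.211). I'll descend and grip.

>>> jog_arm(
  plan=[
    {"x": 0.004,"y": 0,"z": 0.1,"wx": 0,"wy": 0,"wz": 0},
    {"x": 0.004,"y": 0,"z": 0.2,"wx": 0,"wy": 0,"wz": 0},
    {"x": 0.004,"y": 0,"z": 0.29,"wx": 0,"wy": 0,"wz": 0},
    {"x": 0.004,"y": 0,"z": 0.35,"wx": 0,"wy": 0,"wz": 0},
    {"x": 0.004,"y": 0,"z": 0.373,"wx": 0,"wy": 0,"wz": 0},
    {"x": 0.004,"y": 0,"z": 0.373,"wx": 0,"wy": 0,"wz": 0},
    {"x": 0.004,"y": 0,"z": 0.373,"wx": 0,"wy": 0,"wz": 0},
  ],
)

```text
t: 14.87
eef_pos: [0.4481, 0.2118, 0.0683]
tool_rot: [0.001, 0.215, 0.977, 0.001]
contact_force: [-1.0, 0.3, 0.3]
gripper_width: 0.997
```

>>> jog_arm(
  plan=[
    {"x": 0,"y": 0,"z": 0,"wx": 0,"wy": 0,"wz": 0},
    {"x": 0,"y": 0,"z": 0,"wx": 0,"wy": 0,"wz": 0},
    {"x": 0,"y": 0,"z": 0,"wx": 0,"wy": 0,"wz": 0},
    {"x": 0,"y": 0,"z": 0,"wx": 0,"wy": 0,"wz": 0},
    {"x": 0,"y": 0,"z": 0,"wx": 0,"wy": 0,"wz": 0},
    {"x": 0,"y": 0,"z": 0,"wx": 0,"wy": 0,"wz": 0},
    {"x": 0,"y": 0,"z": 0,"wx": 0,"wy": 0,"wz": 0},
    {"x": 0,"y": 0,"z": 0,"wx": 0,"wy": 0,"wz": 0},
    {"x": 0,"y": 0,"z": 0,"wx": 0,"wy": 0,"wz": 0},
    {"x": 0,"y": 0,"z": 0,"wx": 0,"wy": 0,"wz": 0},
    {"x": 0,"y": 0,"z": 0,"wx": 0,"wy": 0,"wz": 0},
  ],
  hand=-1,
  grip_force=40,
)

```text
t: 15.78
eef_pos: [0.4484, 0.2118, 0.0688]
tool_rot: [0.002, 0.215, 0.977, 0.001]
contact_force: [-2.0, -0.6, 6.5]
gripper_width: 0.373
```

>>> jog_arm(
  plan=[
    {"x": 0,"y": 0,"z": -0.05,"wx": 0,"wy": 0,"wz": 0},
    {"x": 0,"y": 0,"z": -0.15,"wx": 0,"wy": 0,"wz": 0},
    {"x": 0,"y": 0,"z": -0.25,"wx": 0,"wy": 0,"wz": 0},
    {"x": 0,"y": 0,"z": -0.35,"wx": 0,"wy": 0,"wz": 0},
    {"x": 0,"y": 0,"z": -0.45,"wx": 0,"wy": 0,"wz": 0},
    {"x": 0,"y": 0,"z": -0.55,"wx": 0,"wy": 0,"wz": 0},
    {"x": 0,"y": 0,"z": -0.6,"wx": 0,"wy": 0,"wz": 0},
    {"x": 0,"y": 0,"z": -0.6,"wx": 0,"wy": 0,"wz": 0},
    {"x": 0,"y": 0,"z": -0.6,"wx": 0,"wy": 0,"wz": 0},
  ],
)

```text
t: 16.53
eef_pos: [0.4478, 0.2117, 0.1887]
tool_rot: [0.002, 0.215, 0.977, 0.001]
contact_force: [0.2, -0.1, -1.8]
gripper_width: 0.371
```

```bash
python3 - <<'E'
from h import *
o=monitor.get_obs();cal=cams.get_calibration("scene");im=cams.read_camera("scene")
e=np.array(o["eef_pos"]);M=rot(o).as_matrix();g=e+[0,0,.0312]
for d in finder.place_of("scene","gauge_tip")[:3]+finder.place_of("scene","gauge")[:3]: print(d["confidence"],d["location"])
print("expect tip",proj(cal,g-[0,0,.07]),"origin",proj(cal,g))
c=im[150:280,300:430,::-1];s=4.6;c=cv2.resize(np.ascontiguousarray(c),None,fx=s,fy=s,interpolation=cv2.INTER_CUBIC)
for p in (g,g-[0,0,.07]): cv2.circle(c,tuple(int(k) for k in (proj(cal,p)-[300,150])*s),3,(0,0,255),-1)
cv2.imwrite("pics/s9.png",c)
move((.452,.0,e[2]))
print(o["contact_force"],o["gripper_width"])
E
```

```text
0.76 [355.1, 198.6]
0.48 [373.7, 218.3]
0.2 [433.7, 314.7]
expect tip [368.16096682 231.70685714] origin [370.70874068 216.98934913]
{'shift': array([-0.4651, -0.9481, -0.0065])} t 16.6833 eef [0.447  0.2111 0.1874] q7 0.5698362420047112
[ 0.16320162 -0.06276493 -1.8183327 ] 0.37117119937922644
```

View pics/s9.png

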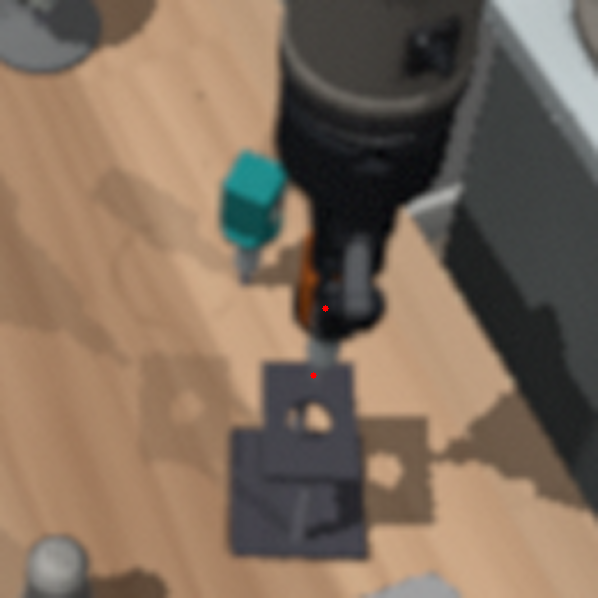

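The gauge is out of the holder and upright, with its tip at about (320,372) in the crop, close to the expected (314,376). I'll carry it high to the cradle.

>>> jog_arm(
  plan=[
    {"x": 0,"y": 0,"z": -0.12,"wx": 0,"wy": 0,"wz": 0},
    {"x": -0.05,"y": -0.08,"z": -0.25,"wx": 0,"wy": 0,"wz": 0},
    {"x": -0.13,"y": -0.22,"z": -0.31,"wx": 0,"wy": 0,"wz": 0},
    {"x": -0.21,"y": -0.36,"z": -0.31,"wx": 0,"wy": 0,"wz": 0},
    {"x": -0.3,"y": -0.5,"z": -0.31,"wx": 0,"wy": 0,"wz": 0},
    {"x": -0.39,"y": -0.65,"z": -0.31,"wx": 0,"wy": 0,"wz": 0},
    {"x": -0.47,"y": -0.79,"z": -0.31,"wx": 0,"wy": 0,"wz": 0},
    {"x": -0.55,"y": -0.91,"z": -0.31,"wx": 0,"wy": 0,"wz": 0},
    {"x": -0.55,"y": -0.91,"z": -0.31,"wx": 0,"wy": 0,"wz": 0},
  ],
)

```text
t: 17.43
eef_pos: [0.4702, -0.0069, 0.2484]
tool_rot: [0.0, 0.219, 0.976, -0.001]
contact_force: [-0.3, -0.2, -1.0]
gripper_width: 0.372
```

```bash
python3 - <<'E'
from h import *
move((.457,-.182,.20),np.radians(65.3))
E
```

```text
turn option [-0.0008  0.0004 -0.0032]
turn option [6.000e-04 1.300e-03 9.968e-01]
{'shift': array([-0.3141, -0.819 ,  0.2446])} t 17.4333 eef [ 0.4702 -0.0069  0.2484] q7 1.026485163165137
```

>>> jog_arm(
  plan=[
    {"x": -0.05,"y": -0.14,"z": 0.05,"wx": 0,"wy": 0,"wz": 0},
    {"x": -0.1,"y": -0.28,"z": 0.08,"wx": 0,"wy": 0,"wz": 0},
    {"x": -0.16,"y": -0.42,"z": 0.12,"wx": 0,"wy": 0,"wz": 0},
    {"x": -0.21,"y": -0.56,"z": 0.16,"wx": 0,"wy": 0,"wz": 0},
    {"x": -0.27,"y": -0.7,"z": 0.2,"wx": 0,"wy": 0,"wz": -0.003},
    {"x": -0.314,"y": -0.82,"z": 0.245,"wx": -0.001,"wy": 0,"wz": -0.003},
    {"x": -0.314,"y": -0.82,"z": 0.245,"wx": -0.001,"wy": 0,"wz": -0.003},
    {"x": -0.314,"y": -0.82,"z": 0.245,"wx": -0.001,"wy": 0,"wz": -0.003},
    {"x": -0.314,"y": -0.82,"z": 0.245,"wx": -0.001,"wy": 0,"wz": -0.003},
  ],
)

```text
t: 18.18
eef_pos: [0.4567, -0.1813, 0.1992]
tool_rot: [-0.0, 0.214, 0.977, 0.0]
contact_force: [0.1, -0.1, -1.0]
gripper_width: 0.374
```

```bash
python3 - <<'E'
from h import *
np.set_printoptions(suppress=True,precision=4)
o=monitor.get_obs();e=np.array(o["eef_pos"]);print(e,rot(o).as_matrix()[:,2])
g=e+[-.0014,-.001,.0312]
for n in("wrist","scene"):
    cal=cams.get_calibration(n);im=cams.read_camera(n);save(n+"10",im);H=hsv(im)
    for t,p in(("lemon_dot",(.4563,-.1821,.111)),("gauge_tip",g-[0,0,.07])):
        print(n,t,"expect",proj(cal,p),[(d["confidence"],d["location"]) for d in finder.place_of(n,t)[:2]])
    m=cv2.inRange(H,(105,150,50),(130,255,255));k,lab,st,ce=cv2.connectedComponentsWithStats(m)
    for i in range(1,k):
        if st[i,4]>8 and np.hypot(*(ce[i]-proj(cal,(.4563,-.1821,.111))))<40: print("  blue",st[i],ce[i],onz(cal,ce[i],.111))
    if n=="wrist": a=im[180:400,220:420]
    else:
        u=proj(cal,g).astype(int);b=im[u[1]-40:u[1]+50,u[0]-40:u[0]+42]
A=cv2.resize(a,(400,440),interpolation=cv2.INTER_CUBIC);B=cv2.resize(b,(400,440),interpolation=cv2.INTER_CUBIC)
save("fin",(255*(np.hstack([A,B])/255.)**.6).astype(np.uint8))
E
```

```text
[ 0.4567 -0.1813  0.1992] [-0.0003  0.0006 -1.    ]
wrist lemon_dot expect [318.4647 192.6279] [(0.58, [319.4, 191.0])]
wrist gauge_tip expect [317.3838 209.0736] [(0.57, [320.6, 207.3]), (0.37, [498.2, 41.6])]
  blue [313 187  14  14 132] [318.6591 192.7273] [ 0.4565 -0.182   0.111 ]
scene lemon_dot expect [306.6905 132.7413] [(0.71, [302.7, 130.8]), (0.37, [431.7, 316.0])]
scene gauge_tip expect [306.2368 120.9618] []
```

```bash
python3 - <<'E'
from h import *
move((.458,-.181,.157),np.radians(65.3))
E
```

```text
turn option [0.0003 0.0005 0.0003]
turn option [-7.000e-04  4.000e-04 -9.997e-01]
{'shift': array([-0.0024,  0.003 ,  0.2155])} t 18.4833 eef [ 0.4572 -0.1814  0.2001] q7 1.4643429214022265
```

>>> jog_arm(
  plan=[
    {"x": -0.002,"y": 0.003,"z": 0.06,"wx": 0,"wy": 0,"wz": 0},
    {"x": -0.002,"y": 0.003,"z": 0.12,"wx": 0,"wy": 0,"wz": 0},
    {"x": -0.002,"y": 0.003,"z": 0.17,"wx": 0,"wy": 0,"wz": 0},
    {"x": -0.002,"y": 0.003,"z": 0.2,"wx": 0,"wy": 0,"wz": 0},
    {"x": -0.002,"y": 0.003,"z": 0.215,"wx": 0,"wy": 0,"wz": 0},
    {"x": -0.002,"y": 0.003,"z": 0.215,"wx": 0,"wy": 0,"wz": 0},
    {"x": -0.002,"y": 0.003,"z": 0.215,"wx": 0,"wy": 0,"wz": 0},
  ],
)

```text
t: 19.07
eef_pos: [0.4582, -0.1811, 0.1573]
tool_rot: [0.001, 0.214, 0.977, 0.0]
contact_force: [0.2, 0.1, -0.8]
gripper_width: 0.363
```

```bash
python3 - <<'E'
from h import *
np.set_printoptions(suppress=True,precision=4)
o=monitor.get_obs();e=np.array(o["eef_pos"]);print(e,o["contact_force"])
g=e+[-.0016,-.001,.0312]
for n in("wrist","scene"):
    cal=cams.get_calibration(n);im=cams.read_camera(n)
    dt,tp=(proj(cal,p) for p in((.4565,-.182,.111),g-[0,0,.07]));print(n,"dot",dt,"tip",tp,[(d["confidence"],d["location"]) for d in finder.place_of(n,"gauge_tip")[:1]])
    w,h=(50,55) if n=="wrist" else (25,27)
    u=((dt+tp)/2).astype(int);b=np.ascontiguousarray(im[u[1]-h:u[1]+h,u[0]-w:u[0]+w]);s=400/(2*w)
    b=cv2.resize(b,None,fx=s,fy=s,interpolation=cv2.INTER_CUBIC);b=(255*(b/255.)**.6).astype(np.uint8)
    cv2.circle(b,tuple(int(k) for k in (tp-u+[w,h])*s),3,(255,0,0),-1)
    if n=="wrist":B=b
    print(u,s)
save("fin2",np.hstack([B,cv2.resize(b,(400,B.shape[0]))]))
E
```

```text
[ 0.4582 -0.1811  0.1573] [ 0.2085  0.0701 -0.7601]
wrist dot [317.3779 205.6346] tip [317.2074 208.8328] [(0.62, [524.5, 34.8])]
[317 207] 4.0
scene dot [306.6408 132.7835] tip [306.5007 131.0415] []
[306 131] 8.0
```

View pics/fin2.png

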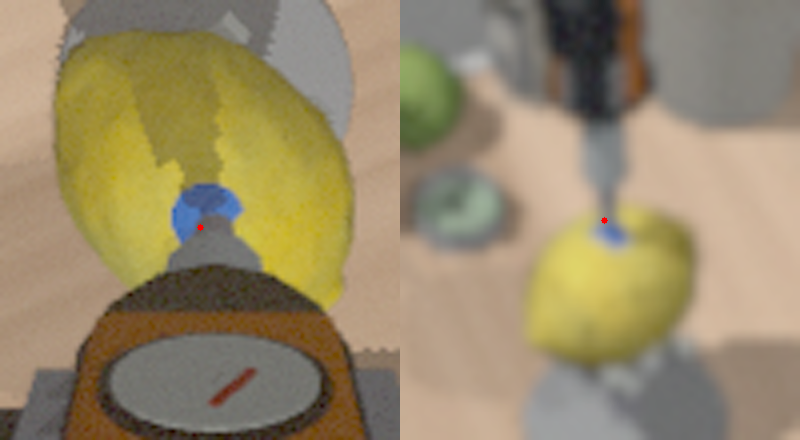

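The tip is about 2 mm right of the dot centre in the wrist crop: tip col 217, dot col 207. I'll shift by y -0.009 and press in steps, watching the force.

>>> jog_arm(
  plan=[
    {"x": 0,"y": -0.009,"z": 0.01,"wx": 0,"wy": 0,"wz": 0},
    {"x": 0,"y": -0.009,"z": 0.02,"wx": 0,"wy": 0,"wz": 0},
    {"x": 0,"y": -0.009,"z": 0.03,"wx": 0,"wy": 0,"wz": 0},
    {"x": 0,"y": -0.009,"z": 0.03,"wx": 0,"wy": 0,"wz": 0},
    {"x": 0,"y": -0.009,"z": 0.03,"wx": 0,"wy": 0,"wz": 0},
    {"x": 0,"y": -0.009,"z": 0.03,"wx": 0,"wy": 0,"wz": 0},
  ],
)

```text
t: 19.77
eef_pos: [0.4576, -0.1827, 0.1516]
tool_rot: [0.001, 0.213, 0.977, 0.0]
contact_force: [0.5, 0.5, -2.2]
gripper_width: 0.371
```

>>> jog_arm(
  plan=[
    {"x": 0,"y": 0,"z": 0.005,"wx": 0,"wy": 0,"wz": 0},
    {"x": 0,"y": 0,"z": 0.01,"wx": 0,"wy": 0,"wz": 0},
    {"x": 0,"y": 0,"z": 0.01,"wx": 0,"wy": 0,"wz": 0},
    {"x": 0,"y": 0,"z": 0.01,"wx": 0,"wy": 0,"wz": 0},
    {"x": 0,"y": 0,"z": 0.01,"wx": 0,"wy": 0,"wz": 0},
  ],
)

```text
t: 20.18
eef_pos: [0.4577, -0.1827, 0.1496]
tool_rot: [0.001, 0.213, 0.977, 0.0]
contact_force: [0.7, 0.2, -0.7]
gripper_width: 0.37
```

```bash
cat > avg.py <<'E'
from h import *
f=[];z=[]
for i in range(8):
    im=cams.read_camera("wrist");o=monitor.get_obs();f.append(o["contact_force"][2]);z.append(o["eef_pos"])
print("fz",np.mean(f).round(2),np.std(f).round(2),"eef",np.mean(z,0).round(4),"t",o["t"])
cal=cams.get_calibration("wrist");m=cv2.inRange(hsv(im),(105,150,50),(130,255,255));k,lab,st,ce=cv2.connectedComponentsWithStats(m)
for i in range(1,k):
    if st[i,4]>8 and np.hypot(*(ce[i]-[318,205]))<40: print("blue",st[i],ce[i])
save("press%d"%(o["t"]*100),im)
E
python3 avg.py
```

```text
fz -0.51 0.53 eef [ 0.4576 -0.1827  0.1496] t 20.5833
blue [312 201  18  11  85] [319.98823529 204.97647059]
```

>>> jog_arm(
  plan=[
    {"x": 0,"y": 0,"z": 0.005,"wx": 0,"wy": 0,"wz": 0},
    {"x": 0,"y": 0,"z": 0.01,"wx": 0,"wy": 0,"wz": 0},
    {"x": 0,"y": 0,"z": 0.015,"wx": 0,"wy": 0,"wz": 0},
    {"x": 0,"y": 0,"z": 0.015,"wx": 0,"wy": 0,"wz": 0},
    {"x": 0,"y": 0,"z": 0.015,"wx": 0,"wy": 0,"wz": 0},
  ],
)

```text
t: 21.0
eef_pos: [0.4577, -0.1828, 0.1466]
tool_rot: [0.001, 0.214, 0.977, 0.0]
contact_force: [0.3, -0.8, 0.8]
gripper_width: 0.372
```

```bash
python3 avg.py
```

```text
fz 0.36 0.49 eef [ 0.4577 -0.1828  0.1466] t 21.4
blue [312 202  18  11  89] [320.41573034 205.92134831]
```

>>> jog_arm(
  plan=[
    {"x": 0,"y": 0,"z": 0.005,"wx": 0,"wy": 0,"wz": 0},
    {"x": 0,"y": 0,"z": 0.01,"wx": 0,"wy": 0,"wz": 0},
    {"x": 0,"y": 0,"z": 0.01,"wx": 0,"wy": 0,"wz": 0},
    {"x": 0,"y": 0,"z": 0.01,"wx": 0,"wy": 0,"wz": 0},
    {"x": 0,"y": 0,"z": 0.01,"wx": 0,"wy": 0,"wz": 0},
  ],
)

```text
t: 21.82
eef_pos: [0.4577, -0.1828, 0.1447]
tool_rot: [0.001, 0.214, 0.977, 0.0]
contact_force: [0.3, -1.0, 2.0]
gripper_width: 0.371
```

```bash
python3 avg.py; python3 - <<'E'
from h import *
import glob,os
# dark plunger tip columns vs dot, and gauge visibility
f=max(glob.glob("pics/press*.png"),key=os.path.getmtime);im=cv2.imread(f)
g=cv2.cvtColor(im,cv2.COLOR_BGR2HSV)
for r in range(198,224,2): print(r,''.join('B' if 105<=h<=130 and s>150 else 'Y' if 18<=h<=34 and s>110 else 'o' if 4<=h<18 and s>150 else '.' for h,s,v in g[r,295:345]))
E
```

```text
fz 1.28 0.48 eef [ 0.4577 -0.1828  0.1447] t 22.2167
blue [312 203  18  10  82] [320.6097561  206.54878049]
198 YYYYYYYYYYYYYYYYYYYYYYYYYYYYYYYYYYYYYYYYYYYYYYYYYY
200 YYYYYYYYYYYYYYYYYYYYYYYYYYYYYYYYYYYYYYYYYYYYYYYYYY
202 YYYYYYYYYYYYYYYYYYYYYYY......YYYYYYYYYYYYYYYYYYYYY
204 YYYYYYYYYYYYYYYYYYY..BBBBBBBBBBB.YYYYYYYYYYYYYYYYY
206 YYYYYYYYYYYYYYYYYY.BBBBB..BBBBBBBB.YYYYYYYYYYYYYYY
208 YYYYYYYYYYYYYYYYY.BBB........BBBBBB.YYYYYYYYYYYYYY
210 YYYYYYYYYYYYYYYY.BBBB..........BBB.YYYYYYYYYYYYYYY
212 YYYYYYYYYYYYYYYY.B...............YYYYYYYYYYYYYYYYY
214 YYYYYYYYYYYYYYYY...................YYYYYYYYYYYYYYY
216 YYYYYYYYYYYYYY.......................YYYYYYYYYYYYY
218 YYYYYYYYYYYYYY...........Y...........YYYYYYYYYYYYY
220 YYYYYYYYYYYYYY.YY..Y..oY..Y.YYo......YYYYYYYYYYYYY
222 YYYYYYYYY...YY..Y..........Y.Y....Y.YYY..YYYYYYYYY
```

The force on the dot is about 2.7 N (half way is 2.8 N). In the wrist picture the tip is centred on the dot. I'm handing in.

```bash
python3 -c "
from station import bot,monitor
print(bot.hand_in()); print(monitor.get_obs()['t'])"
```

```text
the job is handed in; nothing more can be done
None
the job is handed in; nothing more can be done
```

I laid the lemon in the cradle with its dot up and let go of it. I then lifted the orange gauge out of its holder, left the turquoise look-alike alone, and pressed the plunger on the dot. The job was handed in at about 22 s with the gauge still held and pressed; `hand_in` gives no verdict.

**Last checks**
- **Plunger force:** the averaged force is about 2.7 N on the dot, allowing about 1.4 N for the gauge's weight. That puts the plunger about 5.7 mm in of 12, judged from force and height because the plunger can't be read directly. Single force readings scatter by about 0.5 N.
- **Tip on dot:** in the last wrist picture the tip is centred on the dot to within about 1–2 mm.
- **Tool angle:** the tool was pointing straight down within about 0.2 degrees. I did not measure the gauge's own tilt.
- **Lemon:** I last measured its position before pressing. The dot was at (0.456, -0.182), within about 2 mm of the seat centre, and the lemon's axis was within about 1 degree of the cradle's. In the last picture the dot is still where it should be.

**What went wrong or disagreed**
- **First grasp failed:** the fingers closed on the lemon's top with about 21 N upward and shut empty, but the lemon stayed where it was. The real fingertips sit about 43 mm short of the reported TCP. I confirmed this in the wrist and scene views and corrected every later height for it.
- **Finder misses:** it missed or misplaced the gauge tip in some pictures, so I used colour masks and projections instead.
- **Bystanders:** I did not measure their positions again at the end. No unexpected contact force appeared on the way.

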